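# Scoop drainage stones into the middle-sized pot

### The job

Using the scoop and not the fingers, scoop stones out of the wooden tray and tip at least three of the four into the middle-sized of the three white plant pots; any stones left over must still be in the tray. Then lay the scoop back on its cork mat, flat on its pan as it lay before, let go of it, and leave the pots and everything else on the desk where they stand.

Things in the scene. Friction and masses are not known exactly. Their poses are not given: they have to be found in the camera images.
- scoop: Hand scoop, 0.24 kg: flat aluminium pan, black rubber handle to -x. Origin: underside of the pan at its middle; z up when it lies flat. Pan from x = -46 mm (back wall 54 mm high) to the open front lip at x = +50 mm; 90 mm wide outside, 84 inside (y); floor 1.6 mm thick, side walls 34 mm high (20 in the front third).
- scoop_grip (a point): Grip point on the handle's centre line, at x = -90 mm, z = 58 mm in the scoop's frame; axes as the scoop's. The handle is a straight flat-sided bar, 18 mm wide (y), 26 mm deep, from the pan's back wall to x = -156 mm, rising backwards at 0.26 rad; grip it hard across its width, from above or tilted: pushing turns it in a weak grip.
- scoop_lip (a point): Middle of the scoop's front lip, on its underside: x = +50 mm, z = 0 in the scoop's frame.
- mat: Cork mat fixed to the desk, 260 mm (x) by 150 mm (y), 4 mm thick; origin: its underside at the middle. The scoop starts flat on it, its lip towards the mat's +x end.
- tray: Wooden tray fixed to the desk, +x away from the robot. Origin: underside. Inner floor z = 8 mm, from x = -130 to +130 mm, 108 mm wide (y). The far end slopes outwards, 0.6 rad off vertical, from x = 130 at the floor to z = 53, x = 160. Side walls 8 mm thick, up to z = 44; near wall only to z = 20, so the handle passes over it. Stones start at x above 25, the near half is empty.
- pebble0: Grey drainage stone, a smooth rounded disc about 37 mm across and 25 mm thick, about 50 g, slides easily on the pan and in the tray; origin at its centre.
- pebble1: Grey drainage stone, a smooth rounded disc about 37 mm across and 25 mm thick, about 50 g, slides easily on the pan and in the tray; origin at its centre.
- pebble2: Grey drainage stone, a smooth rounded disc about 37 mm across and 25 mm thick, about 50 g, slides easily on the pan and in the tray; origin at its centre.
- pebble3: Grey drainage stone, a smooth rounded disc about 37 mm across and 25 mm thick, about 50 g, slides easily on the pan and in the tray; origin at its centre.
- pot_middle: The middle-sized white ceramic plant pot, empty and loose, 0.75 kg: round, 128 mm across the rim, 105 mm high, 102 mm across the foot, wall 5 mm, floor 7 mm thick. Origin: centre of its underside. This is the pot to fill.
- pot_middle_rim (a point): Centre of the middle-sized pot's mouth, at rim height (105 mm above its underside).
- pot_small: The small white pot, loose: 100 mm across the rim, 85 mm high; stays empty. Origin: centre of its underside.
- pot_large: The large white pot, loose: 156 mm across the rim, 125 mm high; stays empty. Origin: centre of its underside.
- mug: White mug, 80 mm across, 90 mm high, loose bystander; origin at the centre of its underside.
- tape: Roll of clear tape lying flat, 90 mm across, 22 mm high, loose bystander; origin at the centre of its underside.
There are look-alikes about, which are no part of the job. What is shaped like the scoop but turquoise is not meant.

How it is judged:
By the outcome, as a careful person would: the job done as asked, in the order asked, and still so for the second after the job is handed in, with the robot touching nothing.
It also fails if it takes over 72 s, if anything falls off the work surface, if the arm or the gripper's body presses on something with over 40 N, if the wrist force passes 120 N, or if a joint passes its speed limit or range.

### The arm

A 6-joint arm with a two-finger parallel gripper is mounted at the origin on the work surface. World frame = base frame: x ahead of the robot, y to its left, z up, the work surface at z = 0. Lengths are in m, angles in rad, forces in N, time in s.
With the tool pointing down it reaches from about 0.425 to 0.95 m from the base axis. Payload 3.5 kg.
Tool frame: the origin (TCP) lies on the centre line of the jaws, within the pads' length; the fingertips stand tip_extent ahead of it and the grasp point (between the pads) lies 2 mm behind it (tip_extent is the distance from the TCP to the fingertips, in m); z points along the fingers, y is the direction in which the jaws open and shut (so a half turn about z gives the same grasp; the last joint's range is limited). The gripper opens to 85 mm and grips with 20 to 120 N. Pads are 22 mm wide; open, the fingers measure 114 mm over their backs; the gripper's body (76 mm by 85 mm) begins 54 mm behind the grasp point. The pads swing forward as they close: fully open they stand 13 mm farther back than shut.
Start: joints at [1.182, 0.286, 1.577, -0, 1.279, -0.15], TCP at [0.16, 0.656, 0.248] pointing down, gripper open.
Joint ranges: [-2.77, 2.77], [-0.9, 2.22], [0.21, 2.48], [-1.53, 4.67], [0.24, 2.81], [-2.84, 2.84]. Speed limits (rad/s): [2.79, 2.79, 3.14, 3.14, 3.14, 3.14].

### API

Orientations are given as a unit quaternion [x, y, z, w].
In Python, from plant import * gives the robot as it stands.
- The arm moves only by the shell command python3 -m crank 'ROWS' [FORCE]. ROWS is JSON, a list of rows, each a list of 7 numbers: the gripper's target within -1 to 1 (shut at 1, half-way at 0, fully open at -1), then the shift along the tool's x, y, z in cm, then the turn, a rotation vector about the tool's x, y, z in degrees. In form: [[fingers, tx, ty, tz, wx, wy, wz], ...]. A call has 1 to 5 rows; each row shifts and turns the commanded pose from where the row before left it, along the tool's axes as they then stand; what a row does not reach is not made up. A row lasts 1/10 s, in which the tool goes at most 50 mm and 8.59 degrees, less where a joint would pass 70% of its speed; a pose out of reach is approached as far as the arm can. A call is refused whole if a number of a shift passes 5 or a number of a turn 8.59, either way. A call with a gripper value outside its range is refused whole. The fingers move at their own pace and stop on an object; FORCE is the grip in N (left out, the last holds). Time passes only in rows, so rows that do not move let the fingers close. It gives the time, the measured TCP pose, the force and the opening at its end, in the units of the state.
- get_state(): the state, without advancing time (a new reading comes with each control period).
- read_camera(name): name is "side" or "top"; returns a dict with "color" (480x640x3 uint8, red, green, blue), "vfov" (degrees; the focal length in pixels is half the picture's height over the tangent of half this angle, whatever the lens; pixels are square), "cx", "cy" (the principal point, pixels), "cam_to_world" (4x4, takes a point from camera to world coordinates). Camera axes: x right, y up, looking along -z (the intrinsics and any distortion apply to the point x, -y, -z); pixel columns grow to the right and rows downward; lengths in m; the calibration is good to about 2 mm. A picture is of the moment at which its call begins. There is no depth.
- sign_off(): hands the job in, once; it reports no verdict.
Trained networks look in the newest picture that a camera, given by its name, has taken for a name from the list of things; names that differ only in an ending like _2 or _b are one class to them, and where a whole thing is asked for, a point or a joint stands for the part that bears it (a point fixed in the world has none). Each returns a list of dicts, best first, with "p" (0 to 1); they miss things now and then, are a little off and sometimes report something else, mostly with a low value. They report only what shows in the picture. A call takes as long as a camera call. They do not tell look-alikes from the thing itself.
- trace(thing, camera): "pixels" (480x640 bool, what is visible of it) and "location" ([column, row] in pixels, amid what is visible of it).
- place_of(thing, camera): "location" ([column, row] in pixels: a listed point, or the origin of a listed thing).
The state is a dict: "time": time; "qpos": joint angles; "dq": joint speeds; "joint_efforts": joint torques, N m; "eef_pos": TCP position; "tcp_rot": TCP orientation; "contact_force": force on the tool from outside, world axes, zero at the start; "wrist_torque": the same for the moment, N m; "opening": opening from 0.0 (shut) to 1.0 (fully open).
Only numpy, scipy, OpenCV 4.12 (cv2) and the standard library are available. Lean on these libraries where they do the work, as an engineer would, in place of code of your own. Each camera call takes 0.05 s, during which the arm holds its last target.

## Working session

There is one attempt and no reset: what is moved stays moved. The work goes in short steps, Python scripts to look and compute and a shell command to move; the robot and the scene stay as the last step left them, time stands still between calls to the robot, and variables do not carry over. Pictures are saved under pics/ and viewed, and the job is handed in when it is done.

```bash
ls; mkdir -p pics; python3 - <<'E'
from plant import *
import cv2
for n in ("side","top"):
    r=read_camera(n); cv2.imwrite(f"pics/{n}0.png",r["color"][:,:,::-1]); print(n,{k:v for k,v in r.items() if k!="color"})
print(get_state())
E
```

```text
pics
side {'vfov': 57.52475759613705, 'cx': 321.5373398490316, 'cy': 232.15307121584647, 'cam_to_world': array([[ 9.91207698e-01,  1.01597056e-01, -8.47663702e-02,
         4.82493773e-01],
       [-1.32315146e-01,  7.61282437e-01, -6.34776932e-01,
        -8.29181147e-01],
       [ 3.96812152e-05,  6.40411656e-01,  7.68031841e-01,
         9.42928733e-01],
       [ 0.00000000e+00,  0.00000000e+00,  0.00000000e+00,
         1.00000000e+00]])}
top {'vfov': 45.67783609349912, 'cx': 316.95182480207757, 'cy': 231.73205921217377, 'cam_to_world': array([[ 1.57822506e-02,  9.84248861e-01, -1.76082649e-01,
         3.21535408e-01],
       [-9.99875448e-01,  1.55516675e-02, -2.68949794e-03,
        -1.09406299e-01],
       [ 9.12435132e-05,  1.76103164e-01,  9.84371712e-01,
         1.53566691e+00],
       [ 0.00000000e+00,  0.00000000e+00,  0.00000000e+00,
         1.00000000e+00]])}
{'time': 0.1, 'qpos': array([ 1.18203519e+00,  2.87098522e-01,  1.57798802e+00, -1.18833840e-05,
        1.27858705e+00, -1.49988792e-01]), 'dq': array([ 0.00092801, -0.0014579 , -0.00505348, -0.00011545, -0.00095093,
        0.00200405]), 'joint_efforts': array([ 5.33941093e-04, -4.07296264e+01, -2.93699723e+01, -1.62738920e-04,
        3.45740147e-03, -1.89827887e-06]), 'eef_pos': array([0.15940481, 0.65535506, 0.24709421]), 'tcp_rot': array([ 1.19101000e-01,  9.92881599e-01, -1.00446036e-03, -2.71415942e-04]), 'contact_force': array([ 0.74404274,  0.0519058 , -0.27594047]), 'wrist_torque': array([-0.03588124, -0.03865956, -0.00501812]), 'opening': 1.0048384547832616}
```

View pics/side0.png

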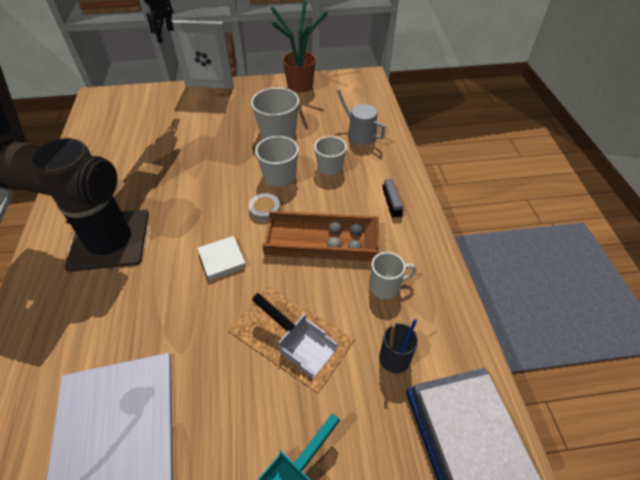

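View pics/top0.png

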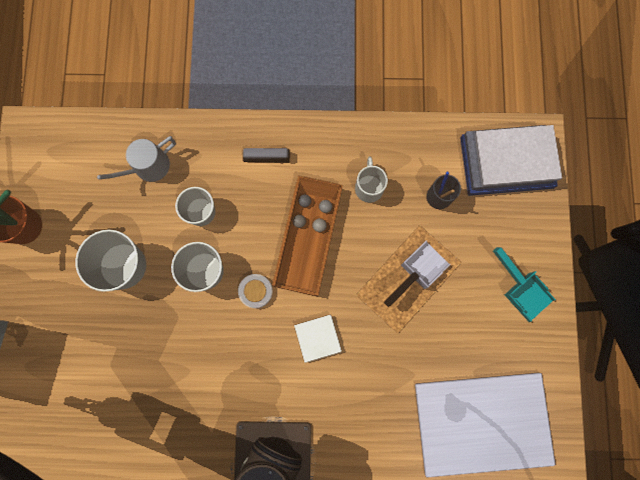

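The top view shows the tray at (310,238) with four stones near (315,213). The metal scoop is on the cork mat at (420,270), and the turquoise look-alike at (525,285) isn't meant. The pots are large (108,260), middle (197,267) and small (194,206).

```bash
cat > h.py <<'E'
from plant import *
import numpy as np, cv2
from scipy.spatial.transform import Rotation as R
def cam(n): 
    r=read_camera(n); r["f"]=240/np.tan(np.radians(r["vfov"])/2); return r
def ray(r,uv):
    M=r["cam_to_world"]; d=M[:3,:3]@np.array([(uv[0]-r["cx"])/r["f"],-(uv[1]-r["cy"])/r["f"],-1]); return M[:3,3],d
def atz(r,uv,z):
    o,d=ray(r,uv); return o+d*(z-o[2])/d[2]
def proj(r,p):
    M=r["cam_to_world"]; c=M[:3,:3].T@(np.asarray(p,float)-M[:3,3]); return np.array([r["cx"]+r["f"]*c[0]/-c[2], r["cy"]-r["f"]*c[1]/-c[2]])
def tri(r1,u1,r2,u2):
    o1,d1=ray(r1,u1);o2,d2=ray(r2,u2);d1=d1/np.linalg.norm(d1);d2=d2/np.linalg.norm(d2)
    t=np.linalg.lstsq(np.c_[d1,-d2],o2-o1,rcond=None)[0]; a=o1+d1*t[0];b=o2+d2*t[1]; return (a+b)/2,np.linalg.norm(a-b)
E
python3 - <<'E'
from h import *
np.set_printoptions(precision=4,suppress=True)
t=cam("top");s=cam("side")
for n in ["scoop","scoop_grip","scoop_lip","mat","tray","pebble0","pot_middle","pot_middle_rim","pot_small","pot_large","mug","tape"]:
    a=place_of(n,"top");b=place_of(n,"side")
    print(n,[(np.round(x["location"],1).tolist(),round(x["p"],2)) for x in a],[(np.round(x["location"],1).tolist(),round(x["p"],2)) for x in b])
    if n!="pebble0":
        for x in a[:2]:
            for y in b[:2]:
                print("    ",*tri(t,x["location"],s,y["location"]))
E
```

```text
scoop [([422.9, 270.1], 0.97), ([526.9, 297.1], 0.74)] [([310.9, 349.0], 0.68)]
     [ 0.506  -0.393  -0.0033] 0.020625102717819643
     [ 0.4544 -0.5492  0.3308] 0.09998281485085694
scoop_grip [([510.3, 269.8], 0.74), ([402.1, 286.1], 0.65)] [([277.5, 313.0], 0.78)]
     [ 0.4587 -0.5032  0.3727] 0.004175509970149134
     [ 0.4474 -0.3269  0.0647] 0.003264165349042287
scoop_lip [([540.6, 310.8], 0.93), ([433.9, 254.3], 0.81)] [([328.1, 365.4], 0.96)]
     [ 0.4505 -0.5778  0.3404] 0.14958563872895056
     [ 0.5467 -0.4282 -0.0224] 0.009225367353499738
mat [([302.0, 201.0], 0.74), ([118.5, 263.8], 0.6)] [([289.2, 333.7], 0.65), ([277.5, 153.6], 0.62)]
     [ 0.6012 -0.1253 -0.266 ] 0.31168661143382176
     [ 0.5415 -0.0845  0.346 ] 0.11732244068540738
     [ 0.6159  1.1894 -2.649 ] 0.49204862355526174
     [ 0.5017  0.4782 -0.141 ] 0.028330822211281033
tray [([308.3, 245.0], 0.71)] [([314.4, 239.7], 0.77)]
     [ 0.5601 -0.0822  0.0093] 0.004889718274010628
pebble0 [([320.1, 225.9], 0.73), ([329.2, 206.2], 0.69), ([298.6, 220.4], 0.6), ([302.7, 199.9], 0.58)] [([354.5, 227.8], 0.6), 
[... 329 characters left out ...]
9814703
pot_large [([121.8, 262.4], 0.81), ([253.0, 290.0], 0.68), ([402.3, 283.1], 0.63)] [([279.3, 129.5], 0.69)]
     [0.5021 0.4191 0.0098] 0.00031483573471794774
     [0.4545 0.0331 0.2937] 0.08323029785066297
mug [([366.9, 185.0], 0.7), ([197.2, 265.5], 0.57)] [([384.7, 283.0], 0.91), ([288.5, 333.7], 0.45)]
     [ 0.7262 -0.2415  0.0044] 0.0056804795676441274
     [ 0.591  -0.2942  0.0355] 0.27642127343370543
     [ 0.7664  0.3389 -0.8375] 0.3618816596076965
     [ 0.5576  0.4863 -1.5147] 0.2493067498660493
tape [([254.9, 291.4], 0.92)] [([262.3, 211.3], 0.94), ([334.3, 244.2], 0.28)]
     [ 0.4281  0.0592 -0.0071] 0.006400836150613843
     [ 0.5453  0.0723 -0.2107] 0.1998101467240616
```

```bash
python3 - <<'E'
import cv2
a=cv2.imread("pics/top0.png");b=cv2.imread("pics/side0.png")
c=[cv2.resize(x,(400,400),interpolation=cv2.INTER_CUBIC) for x in (a[210:340,345:475],b[280:400,220:360][:, :])]
cv2.imwrite("pics/crop1.png",cv2.hconcat(c))
c=[cv2.resize(x,(400,480),interpolation=cv2.INTER_CUBIC) for x in (a[170:302,260:370],b[200:270,255:390])]
cv2.imwrite("pics/crop2.png",cv2.hconcat(c))
E
```

```text
(no output)
```

View pics/crop1.png

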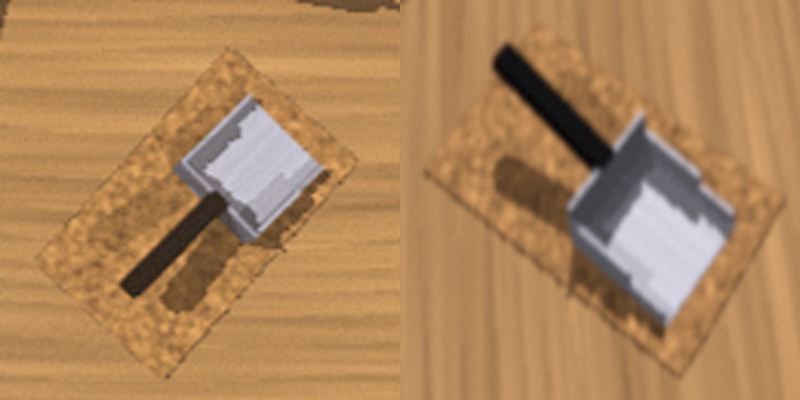

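View pics/crop2.png

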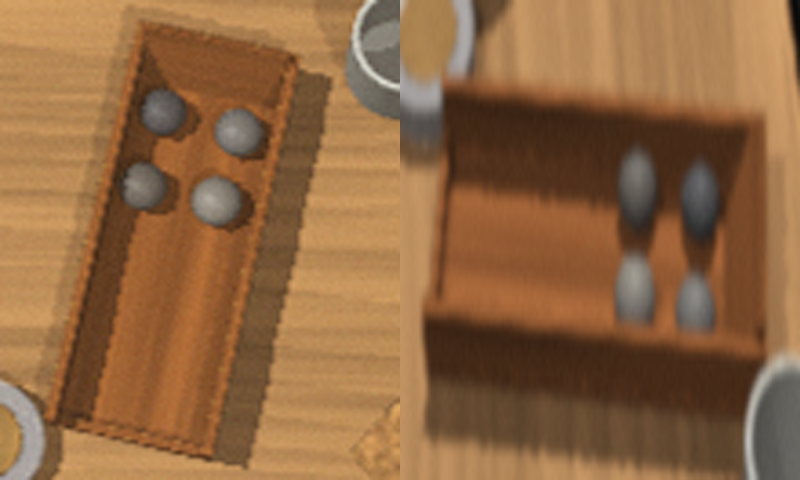

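The crop confirms the bare-metal scoop with a black handle lying on the cork mat at top (423,270), its lip toward upper right (434,254). The four stones sit in the far half of the tray. I'll refine the poses with edge fits next.

```bash
python3 - <<'E'
from h import *
np.set_printoptions(precision=4,suppress=True)
t=cam("top");s=cam("side")
A=lambda x,y:(345+x/3.077,210+y/3.077)
B=lambda x,y:(220+(x-400)*.35,280+y*.3)
C=lambda x,y:(260+x/3.636,170+y/3.636)
D=lambda x,y:(255+(x-400)*135/400,200+y*70/480)
def q(n,f,r,pts,z):
    P=np.array([atz(r,f(*p),z)[:2] for p in pts]); E=np.roll(P,-1,0)-P
    print(n,P.tolist() and P, "mean",P.mean(0),"len",np.linalg.norm(E,axis=1),"ang",np.degrees(np.arctan2(E[:,1],E[:,0])))
q("mat top",A,t,[(228,47),(357,160),(168,378),(37,258)],.004)
q("mat side",B,s,[(545,22),(785,197),(683,378),(425,172)],.004)
q("tray top walls z44",C,t,[(140,22),(50,415)],.044)
q("tray top R",C,t,[(298,57),(212,455)],.044)
q("near wall top z20",C,t,[(58,422),(212,458)],.020)
q("far rim z53",C,t,[(140,22),(298,57)],.053)
q("handle top",A,t,[(128,288),(218,205)],.07)
q("lip top floor",A,t,[(328,170),(250,242)],.01)
# pebbles
a=[x["location"] for x in place_of("pebble0","top")[:4]]; b=[x["location"] for x in place_of("pebble0","side")[:4]]
for u in a: print("peb",atz(t,u,.0205))
for u in b: print("pebS",atz(s,u,.0205))
E
```

```text
mat top [[ 0.6179 -0.3844]
 [ 0.5185 -0.4962]
 [ 0.3272 -0.3282]
 [ 0.4282 -0.2152]] mean [ 0.4729 -0.356 ] len [0.1496 0.2546 0.1516 0.2541] ang [-131.6314  138.7256   48.1912  -41.7354]
mat side [[ 0.4349 -0.2141]
 [ 0.6198 -0.3839]
 [ 0.5214 -0.4975]
 [ 0.3297 -0.326 ]] mean [ 0.4764 -0.3554] len [0.251  0.1502 0.2573 0.1535] ang [ -42.552  -130.8913  138.1881   46.7615]
tray top walls z44 [[ 0.7406 -0.053 ]
 [ 0.4473  0.0055]] mean [ 0.594  -0.0238] len [0.2991 0.2991] ang [168.7274 -11.2726]
tray top R [[ 0.7157 -0.1708]
 [ 0.4205 -0.1115]] mean [ 0.5681 -0.1412] len [0.3011 0.3011] ang [168.6415 -11.3585]
near wall top z20 [[ 0.4443  0.0013]
 [ 0.4199 -0.1116]] mean [ 0.4321 -0.0551] len [0.1155 0.1155] ang [-102.2008   77.7992]
far rim z53 [[ 0.7381 -0.0533]
 [ 0.7133 -0.1704]] mean [ 0.7257 -0.1119] len [0.1197 0.1197] ang [-101.9786   78.0214]
handle top [[ 0.4    -0.2863]
 [ 0.4702 -0.362 ]] mean [ 0.4351 -0.3242] len [0.1033 0.1033] ang [-47.1569 132.8431]
lip top floor [[ 0.5085 -0.469 ]
 [ 0.4446 -0.3997]] mean [ 0.4766 -0.4344] len [0.0943 0.0943] ang [132.6838 -47.3162]
peb [ 0.6606 -0.1335  0.0205]
peb [ 0.6796 -0.0656  0.0205]
peb [ 0.6074 -0.1165  0.0205]
peb [ 0.6257 -0.0498  0.0205]
pebS [ 0.6262 -0.0507  0.0205]
pebS [ 0.6811 -0.0513  0.0205]
pebS [ 0.6654 -0.1321  0.0205]
pebS [ 0.4631 -0.3583  0.0205]
```

```bash
python3 - <<'E'
import plant
print([d for d in dir(plant) if d[0]!='_'])
for d in dir(plant):
    v=getattr(plant,d)
    if isinstance(v,(int,float,dict,list,tuple)) and d[0]!='_': print(d,v)
print({k:v for k,v in plant.get_state().items() if k in("time","tip_extent")})
from h import *
t=cam("top");s=cam("side")
print("rim",atz(t,(196.6,266),.105))
for n in ("pot_middle_rim","scoop_grip","scoop_lip","tray"):
  for c,r in(("top",t),("side",s)):
    for x in place_of(n,c)[:3]: print(n,c,x["location"],x["p"],atz(r,x["location"],{"p":.105,"t":0}.get(n[0],.062 if "grip" in n else .004)))
m=trace("pot_middle","top"); print([(x["location"],x["p"]) for x in m])
for x in trace("pebble0","top"): print(x["location"],x["p"],atz(t,x["location"],.022))
E
```

```text
['Unreachable', 'get_state', 'place_of', 'read_camera', 'sign_off', 'tip_extent', 'trace']
tip_extent 0.017
{'time': 1.6}
rim [0.4848244  0.19675625 0.105     ]
pot_middle_rim top [195.8, 267.3] 0.89 [0.48149938 0.19859918 0.105     ]
pot_middle_rim side [276.7, 149.8] 0.56 [0.48541482 0.19553135 0.105     ]
pot_middle_rim side [278.5, 133.8] 0.37 [0.49599672 0.27069486 0.105     ]
scoop_grip top [510.1, 269.1] 0.68 [ 0.49450373 -0.60842494  0.062     ]
scoop_grip top [403.6, 286.3] 0.62 [ 0.4455152 -0.3314145  0.062    ]
scoop_grip side [277.6, 315.9] 0.9 [ 0.44857199 -0.33242995  0.062     ]
scoop_grip side [310.8, 446.1] 0.83 [ 0.49122017 -0.61288283  0.062     ]
scoop_lip top [537.4, 312.3] 0.79 [ 0.3868421  -0.69569293  0.004     ]
scoop_lip top [434.8, 253.2] 0.66 [ 0.54142311 -0.42575127  0.004     ]
scoop_lip top [206.2, 269.2] 0.55 [0.48808776 0.19200664 0.004     ]
scoop_lip side [328.8, 363.2] 0.8 [ 0.55172265 -0.43363502  0.004     ]
tray top [308.8, 244.2] 0.91 [ 0.5613466 -0.0835288  0.       ]
tray side [316.6, 240.1] 0.58 [ 0.5692398  -0.07641405  0.        ]
[([196.3, 266.6], 0.79)]
[316.5, 225.3] 0.66 [ 0.60994349 -0.10377031  0.022     ]
[306.7, 202.0] 0.44 [ 0.67411683 -0.07605151  0.022     ]
```

```bash
python3 - <<'E'
from h import *
np.set_printoptions(precision=4,suppress=True)
t=cam("top");s=cam("side")
from scipy.optimize import least_squares
# scoop fit: top crop points
A=lambda x,y:(345+x/3.077,210+y/3.077)
B=lambda x,y:(220+(x-400)*.35,280+y*.3)
top=[(A(128,288),(-.156,0,.089)),(A(218,200),(-.046,0,.060)),(A(252,95),(.050,.045,.020)),(A(329,170),(.050,-.045,.020)),(A(180,162),(-.046,.045,.054)),(A(245,240),(-.046,-.045,.054))]
sid=[(B(643,115),(-.046,.045,.054)),(B(568,205),(-.046,-.045,.054)),(B(733,212),(.05,.045,.02)),(B(665,325),(.05,-.045,.0))]
def f(p):
    c,q=np.cos(p[2]),np.sin(p[2]); e=[]
    for r,L in((t,top),(s,sid)):
        for u,o in L:
            w=np.array([p[0]+c*o[0]-q*o[1],p[1]+q*o[0]+c*o[1],.004+o[2]]); e+=list(proj(r,w)-u)
    return np.array(e)
r=least_squares(f,[.508,-.393,-.8],loss="soft_l1"); print(r.x,np.degrees(r.x[2])); print(f(r.x).reshape(-1,2))
p=r.x; print("grip",p[0]-.09*np.cos(p[2]),p[1]-.09*np.sin(p[2]))
o=np.array([.563,-.0805]);y=np.radians(-11.4)
for u in [(304.6,200.8),(326,206.3),(299.9,220.9),(319.7,225.6)]:
    w=atz(t,u,.0205); d=w[:2]-o; print("peb",w,"tray",d@[np.cos(y),np.sin(y)],d@[-np.sin(y),np.cos(y)])
E
```

```text
[ 0.5075 -0.3957 -0.8065] -46.21176864840713
[[-0.1661 -0.3292]
 [-0.2457 -0.2462]
 [-0.1717 -1.0915]
 [-1.3996 -1.0704]
 [-0.41   -0.2705]
 [ 2.8016 -0.3028]
 [-1.2307 -1.2243]
 [-1.59    0.3974]
 [ 0.3287  0.7549]
 [-1.0832  0.9033]]
grip 0.44525481624194235 -0.3307441701156386
peb [ 0.6777 -0.0702  0.0205] tray 0.11043758092363516 0.03274717459011275
peb [ 0.6633 -0.1288  0.0205] tray 0.10785889810518864 -0.027513587015670766
peb [ 0.6217 -0.0586  0.0205] tray 0.053167412133493415 0.033075265022253136
peb [ 0.6095 -0.1124  0.0205] tray 0.05193417717942163 -0.022107932607696446
```

```bash
cat >> h.py <<'E'
import sys
np.set_printoptions(precision=4,suppress=True)
def cur():
    s=get_state(); return s["eef_pos"].copy(), R.from_quat(s["tcp_rot"])
def toolrot(yaw,pitch=0.,roll=0.):
    # tool x along heading yaw(deg), z down; pitch>0: lip down about scoop y
    return R.from_euler('z',yaw,degrees=True)*R.from_euler('y',pitch,degrees=True)*R.from_euler('x',180+roll,degrees=True)
def rows(wps,g,start=None):
    """wps: list of (pos,R,n). prints rows"""
    p,q=start or cur(); out=[]
    for P,Q,n in wps:
        P=np.asarray(P,float); dv=(q.inv()*Q).as_rotvec(); p0,q0=p,q
        for k in range(1,n+1):
            pk=p0+(P-p0)*k/n; qk=q0*R.from_rotvec(dv*k/n)
            t=np.round(q.inv().apply(pk-p)*100,2); w=np.round(np.degrees((q.inv()*qk).as_rotvec()),1)
            out.append([g]+t.tolist()+w.tolist()); p=p+q.apply(t/100); q=q*R.from_rotvec(np.radians(w))
    import json
    for i in range(0,len(out),5): print(json.dumps(out[i:i+5]).replace(".0,",",").replace(".0]","]"))
    print("end",p,np.degrees(q.as_euler('ZYX')[0]))
def pol(az,r,z): return [r*np.cos(np.radians(az)),r*np.sin(np.radians(az)),z]
E
python3 - <<'E'
from h import *
w=[]
n=5
for az,yaw in [(55,124),(33,82),(11,40),(-11,-2),(-30,-46.2)]:
    w.append((pol(az,.62,.26),toolrot(yaw),5))
rows(w,-1)
E
```

```text
[[-1, -4.51, -1.95, -0.23, -0, -0, 8.5], [-1, -4.75, -1.26, -0.24, -0, -0, 8.4], [-1, -4.88, -0.55, -0.23, -0, -0, 8.5], [-1, -4.9, 0.17, -0.23, -0, 0, 8.5], [-1, -4.83, 0.9, -0.24, -0, 0, 8.4]]
[[-1, -4.66, 0.82, 0, -0, 0, 8.4], [-1, -4.49, 1.49, 0, -0, 0, 8.4], [-1, -4.23, 2.14, 0, -0, 0, 8.4], [-1, -3.87, 2.72, 0, -0, 0, 8.4], [-1, -3.42, 3.26, 0, -0, 0, 8.4]]
[[-1, -4.1, 2.37, 0, -0, 0, 8.4], [-1, -3.71, 2.94, 0, -0, 0, 8.4], [-1, -3.24, 3.44, 0, -0, 0, 8.4], [-1, -2.7, 3.89, 0, -0, 0, 8.4], [-1, -2.11, 4.24, 0, -0, 0, 8.4]]
[[-1, -3.04, 3.62, 0, 0, 0, 8.4], [-1, -2.48, 4.03, 0, 0, 0, 8.4], [-1, -1.87, 4.35, 0, 0, 0, 8.4], [-1, -1.21, 4.58, 0, 0, 0, 8.4], [-1, -0.52, 4.7, 0, 0, 0, 8.4]]
[[-1, -1.3, 3.88, 0, 0, 0, 8.8], [-1, -0.69, 4.04, 0, 0, 0, 8.9], [-1, -0.06, 4.09, 0, 0, 0, 8.8], [-1, 0.57, 4.05, 0, 0, 0, 8.9], [-1, 1.18, 3.92, 0, 0, 0, 8.8]]
end [ 0.5369 -0.31    0.26  ] -46.18345795886748
```

```bash
python3 -m crank '[[-1,-4.5,-1.9,-0.2,0,0,8.5],[-1,-4.7,-1.2,-0.2,0,0,8.5],[-1,-4.8,-0.5,-0.2,0,0,8.5],[-1,-4.9,0.2,-0.2,0,0,8.5],[-1,-4.8,0.9,-0.2,0,0,8.5]]' 60
python3 -m crank '[[-1,-4.6,0.8,0,0,0,8.5],[-1,-4.5,1.5,0,0,0,8.5],[-1,-4.2,2.1,0,0,0,8.5],[-1,-3.9,2.7,0,0,0,8.5],[-1,-3.4,3.3,0,0,0,8.5]]'
python3 -m crank '[[-1,-4.1,2.4,0,0,0,8.5],[-1,-3.7,2.9,0,0,0,8.5],[-1,-3.2,3.4,0,0,0,8.5],[-1,-2.7,3.9,0,0,0,8.5],[-1,-2.1,4.2,0,0,0,8.5]]'
python3 -m crank '[[-1,-3,3.6,0,0,0,8.5],[-1,-2.5,4,0,0,0,8.5],[-1,-1.9,4.3,0,0,0,8.5],[-1,-1.2,4.6,0,0,0,8.5],[-1,-0.5,4.7,0,0,0,8.5]]'
python3 - <<'E'
from h import *
print(get_state()["qpos"])
rows([([.4453,-.3307,.15],toolrot(-46.2),5)],-1)
E
```

```text
time: 2.8
eef_pos: [0.3561, 0.509, 0.2586]
tcp_rot: [0.473, 0.881, 0.0, 0.0]
contact_force: [0.8, -0.0, -0.9]
opening: 1.0
time: 3.3
eef_pos: [0.5184, 0.3377, 0.2586]
tcp_rot: [0.761, 0.649, 0.0, 0.0]
contact_force: [-0.3, 0.7, -0.2]
opening: 0.998
time: 3.8
eef_pos: [0.6026, 0.1176, 0.2586]
tcp_rot: [0.944, 0.329, 0.0, 0.0]
contact_force: [1.0, 1.3, 0.1]
opening: 0.999
time: 4.3
eef_pos: [0.5959, -0.1182, 0.2586]
tcp_rot: [0.999, -0.035, 0.0, 0.0]
contact_force: [0.3, -0.3, 0.3]
opening: 1.0
[-0.3626  0.1312  1.739   0.0001  1.2707  1.2785]
[[-1, -2.71, 4.45, 2.17, -0, -0, 8.4], [-1, -2.02, 4.8, 2.17, -0, -0, 8.5], [-1, -1.3, 5.05, 2.17, -0, -0, 8.4], [-1, -0.55, 5.18, 2.17, -0, -0, 8.4], [-1, 0.22, 5.21, 2.18, -0, -0, 8.5]]
end [ 0.4453 -0.3307  0.15  ] -46.23302471406428
```

```bash
python3 - <<'E'
from h import *
rows([([.4453,-.3307,.13],toolrot(-46.2),9)],-1)
E
```

```text
[[-1, -1.5, 2.47, 1.43, -0, -0, 4.7], [-1, -1.3, 2.59, 1.43, -0, -0, 4.7], [-1, -1.08, 2.69, 1.43, -0, -0, 4.7], [-1, -0.86, 2.76, 1.42, -0, -0, 4.6], [-1, -0.63, 2.83, 1.43, -0, -0, 4.7]]
[[-1, -0.4, 2.86, 1.43, -0, -0, 4.7], [-1, -0.16, 2.89, 1.43, -0, -0, 4.7], [-1, 0.08, 2.9, 1.43, -0, -0, 4.7], [-1, 0.31, 2.88, 1.43, -0, -0, 4.7]]
end [ 0.4453 -0.3307  0.13  ] -46.23302471406429
```

```bash
python3 -m crank '[[-1,-1.5,2.47,1.43,0,0,4.7],[-1,-1.3,2.6,1.43,0,0,4.7],[-1,-1.1,2.7,1.43,0,0,4.7],[-1,-0.86,2.76,1.43,0,0,4.7],[-1,-0.6,2.83,1.43,0,0,4.7]]' 120
python3 -m crank '[[-1,-0.4,2.86,1.43,0,0,4.7],[-1,-0.16,2.9,1.43,0,0,4.7],[-1,0.1,2.9,1.43,0,0,4.7],[-1,0.3,2.9,1.43,0,0,4.7]]'
python3 - <<'E'
from h import *
print(get_state()["qpos"])
rows([([.4453,-.3307,.066],toolrot(-46.2),3)],-1)
for n in("top","side"): cv2.imwrite(f"pics/{n}1.png",cam(n)["color"][:,:,::-1])
a=cv2.imread("pics/top1.png");b=cv2.imread("pics/side1.png")
c=[cv2.resize(x,(400,400),interpolation=cv2.INTER_CUBIC) for x in (a[210:340,345:475],b[240:380,220:360])]
cv2.imwrite("pics/crop3.png",cv2.hconcat(c))
E
```

```text
time: 4.8
eef_pos: [0.5125, -0.236, 0.1865]
tcp_rot: [0.972, -0.237, 0.0, 0.0]
contact_force: [-0.2, -0.4, -1.4]
opening: 1.003
time: 5.2
eef_pos: [0.4459, -0.3312, 0.1294]
tcp_rot: [0.92, -0.392, 0.0, 0.0]
contact_force: [-0.4, -1.1, 0.9]
opening: 1.002
[-0.8215  0.1549  1.9648 -0.      1.0211  1.5551]
[[-1, -0.03, 0, 2.11, 0, -0, 0], [-1, -0.02, 0.01, 2.12, 0, -0, 0], [-1, -0.03, 0, 2.11, 0, -0, 0]]
end [ 0.4453 -0.3307  0.066 ] -46.170559192569684
```

View pics/crop3.png

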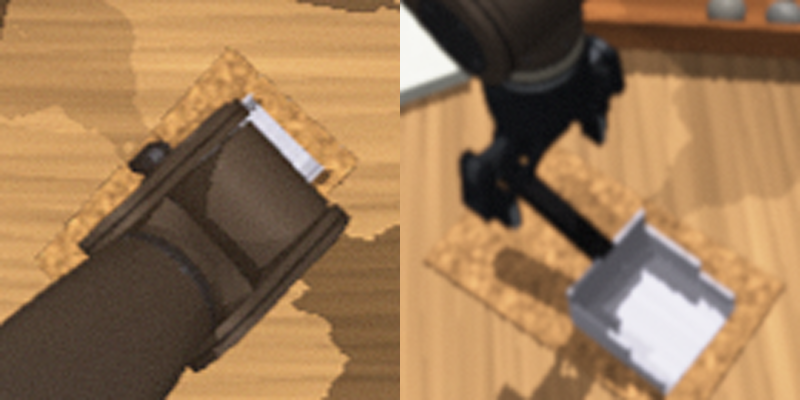

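```bash
python3 -m crank '[[-1,0,0,2.3,0,0,0],[-1,0,0,2.3,0,0,0],[-1,0,0,2.3,0,0,0],[0.3,0,0,0,0,0,0],[1,0,0,0,0,0,0]]' 120
python3 -m crank '[[1,0,0,0,0,0,0],[1,0,0,0,0,0,0],[1,0,0,0,0,0,0]]' 120
python3 -m crank '[[1,0,0,0,0,0,0],[1,0,0,0,0,0,0],[1,0,0,0,0,0,0]]' 120
python3 - <<'E'
from h import *
s=cam("side");cv2.imwrite("pics/side2.png",cv2.resize(s["color"][240:380,220:360,::-1],(560,560),interpolation=cv2.INTER_CUBIC))
E
```

```text
time: 5.8
eef_pos: [0.447, -0.3298, 0.0611]
tcp_rot: [0.921, -0.39, 0.0, -0.0]
contact_force: [-0.1, -0.2, -0.4]
opening: 0.689
time: 6.1
eef_pos: [0.4473, -0.3309, 0.0624]
tcp_rot: [0.921, -0.39, 0.001, 0.001]
contact_force: [0.6, 0.5, 3.8]
opening: 0.187
time: 6.4
eef_pos: [0.4473, -0.3309, 0.0624]
tcp_rot: [0.921, -0.39, 0.001, 0.001]
contact_force: [-0.9, 1.1, 6.5]
opening: 0.192
```

View pics/side2.png

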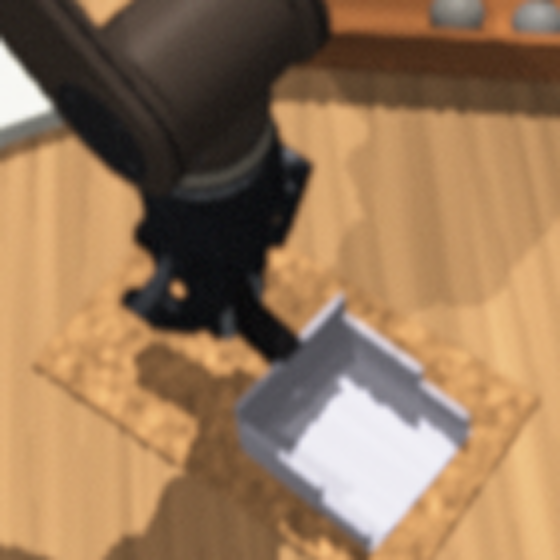

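```bash
cat >> h.py <<'E'
TO=np.array([.563,-.0805]);TY=-11.4
def tray(x,y,z):
    c,s=np.cos(np.radians(TY)),np.sin(np.radians(TY)); return [TO[0]+c*x-s*y,TO[1]+s*x+c*y,z]
def lip2tcp(lip,yaw,pitch,dx=.14,dz=.0584):
    # lip underside world -> TCP; pitch>0 lip down
    r=R.from_euler('z',yaw,degrees=True)*R.from_euler('y',pitch,degrees=True)
    return np.asarray(lip)+r.apply([-dx,0,dz])
E
python3 - <<'E'
from h import *
p,q=cur()
rows([(p+[0,0,.10],toolrot(-45.9),3),([.50,-.20,.17],toolrot(-28),4),(lip2tcp(tray(.02,.004,.06),TY,0),toolrot(TY),5)],1)
E
```

```text
[[1, 0.01, 0, -3.33, 0, -0, -0], [1, 0.01, 0, -3.34, 0, -0.1, -0], [1, -0, 0, -3.33, 0, -0, -0.1], [1, -1.43, -3.22, -0.19, 0, -0, -4.5], [1, -1.18, -3.33, -0.19, 0, -0, -4.4]]
[[1, -0.91, -3.41, -0.2, 0, -0, -4.5], [1, -0.65, -3.47, -0.19, 0, -0, -4.5], [1, -2.33, -2.09, 1.03, 0, -0, -3.3], [1, -2.21, -2.23, 1.03, 0, -0, -3.3], [1, -2.07, -2.35, 1.03, 0, -0, -3.3]]
[[1, -1.94, -2.46, 1.03, 0, -0, -3.4], [1, -1.79, -2.58, 1.03, 0, -0, -3.3]]
end [ 0.4461 -0.0528  0.1184] -11.36836783368843
```

```bash
python3 -m crank '[[1,0,0,-2,0,0,0],[1,0,0,-4,0,0,0],[1,0,0,-4,0,0,0],[1,-1.4,-3.2,-0.2,0,0,-4.5],[1,-1.2,-3.3,-0.2,0,0,-4.5]]'
python3 -m crank '[[1,-0.9,-3.4,-0.2,0,0,-4.5],[1,-0.65,-3.5,-0.2,0,0,-4.5],[1,-2.3,-2.1,1,0,0,-3.3],[1,-2.2,-2.2,1,0,0,-3.3],[1,-2.1,-2.3,1,0,0,-3.3]]'
python3 -m crank '[[1,-1.9,-2.5,1,0,0,-3.3],[1,-1.8,-2.6,1,0,0,-3.3],[1,0,0,0,0,0,0]]'
python3 - <<'E'
from h import *
print(get_state()["qpos"],cur()[0],cur()[1].as_matrix())
for n in("top","side"): cv2.imwrite(f"pics/{n}3.png",cam(n)["color"][:,:,::-1])
a=cv2.imread("pics/top3.png");b=cv2.imread("pics/side3.png")
c=[cv2.resize(x,(400,450),interpolation=cv2.INTER_CUBIC) for x in (a[165:300,255:375],b[160:280,260:400])]
cv2.imwrite("pics/crop4.png",cv2.hconcat(c))
E
```

```text
time: 6.95
eef_pos: [0.473, -0.2653, 0.166]
tcp_rot: [0.948, -0.317, 0.001, 0.0]
contact_force: [0.1, 1.0, -3.4]
opening: 0.189
time: 7.45
eef_pos: [0.4655, -0.1103, 0.1373]
tcp_rot: [0.988, -0.156, -0.001, -0.0]
contact_force: [-0.1, -0.4, -3.3]
opening: 0.193
time: 7.75
eef_pos: [0.4415, -0.0489, 0.1153]
tcp_rot: [0.995, -0.098, -0.004, -0.002]
contact_force: [-1.5, 0.3, -3.4]
opening: 0.185
[-0.3398 -0.0684  2.2272  0.0011  0.9919  1.4268] [ 0.4415 -0.0489  0.1153] [[ 0.9807 -0.1952 -0.0083]
 [-0.1952 -0.9808  0.0039]
 [-0.0089 -0.0022 -1.    ]]
```

View pics/crop4.png

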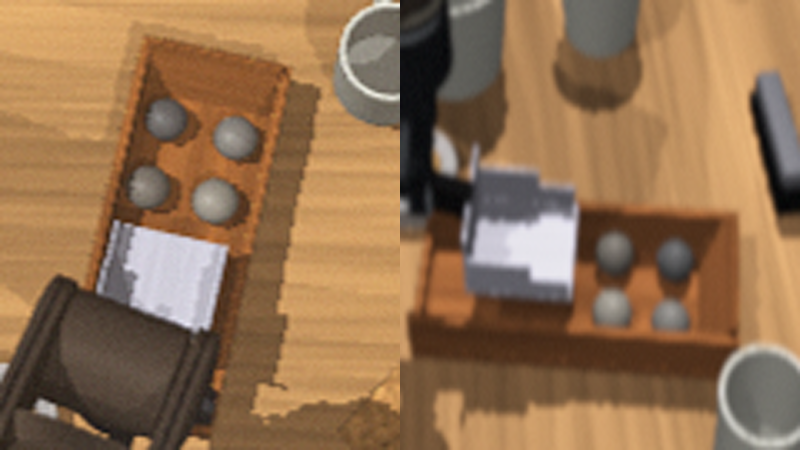

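```bash
python3 - <<'E'
from h import *
t=cam("top");s=cam("side");p,q=cur()
for yy in(.045,-.045):
    for o in ([.14,-yy,.0584-.02],[.14,-yy,.0584],[.044,-yy,.0584-.054]):
        w=p+q.apply(o); a,b=proj(t,w),proj(s,w); print(yy,o,w,"topcrop",(a-[255,165])/.3,"sidecrop",(b-[260,160])/[.35,120/450]+[400,0])
# tray model
for x,y,z in [(.16,.054,.053),(.16,-.054,.053),(.13,.054,.008),(.13,-.054,.008),(-.13,-.054,.008),(0,-.062,.044),(0,.062,.044),(0,-.054,.044),(0,.054,.044),(-.13,.062,.044),(-.13,-.062,.044)]:
    w=tray(x,y,z); a,b=proj(t,w),proj(s,w); print((x,y,z),"topcrop",(a-[255,165])/.3,"sidecrop",(b-[260,160])/[.35,120/450]+[400,0])
E
```

```text
0.045 [0.14, -0.045, 0.038400000000000004] [ 0.5925 -0.0371  0.0807] topcrop [119.0787 207.6142] sidecrop [580.2444 184.0432]
0.045 [0.14, -0.045, 0.0584] [ 0.5925 -0.0371  0.0607] topcrop [120.2382 212.2485] sidecrop [580.2057 202.8219]
0.045 [0.044, -0.045, 0.004400000000000001] [ 0.4984 -0.0179  0.1146] topcrop [ 88.5673 321.7696] sidecrop [476.4777 144.3166]
-0.045 [0.14, 0.045, 0.038400000000000004] [ 0.5745 -0.1253  0.0807] topcrop [231.933  232.1009] sidecrop [573.5885 280.8033]
-0.045 [0.14, 0.045, 0.0584] [ 0.5745 -0.1253  0.0607] topcrop [231.6101 236.4236] sidecrop [573.6381 299.2238]
-0.045 [0.044, 0.045, 0.004400000000000001] [ 0.4804 -0.1061  0.1147] topcrop [205.2947 347.3874] sidecrop [464.2373 240.9189]
(0.16, 0.054, 0.053) topcrop [152.0745  46.0644] sidecrop [726.4964 213.6085]
(0.16, -0.054, 0.053) topcrop [283.1394  73.7709] sidecrop [727.7994 330.8164]
(0.13, 0.054, 0.008) topcrop [145.6946  94.9327] sidecrop [691.6775 251.6768]
(0.13, -0.054, 0.008) topcrop [273.4692 122.0733] sidecrop [690.8689 367.529 ]
(-0.13, -0.054, 0.008) topcrop [206.2875 431.2039] sidecrop [413.0509 348.0957]
(0, -0.062, 0.044) topcrop [251.0125 269.7614] sidecrop [550.0118 335.7929]
(0, 0.062, 0.044) topcrop [ 98.8021 236.9627] sidecrop [560.1614 202.9833]
(0, -0.054, 0.044) topcrop [241.1643 267.6392] sidecrop [550.7093 326.6664]
(0, 0.054, 0.044) topcrop [108.594  239.0727] sidecrop [559.5468 211.0255]
(-0.13, 0.062, 0.044) topcrop [ 61.89   396.4755] sidecrop [427.1458 194.382 ]
(-0.13, -0.062, 0.044) topcrop [216.276  430.2661] sidecrop [407.7868 325.9502]
```

```bash
python3 - <<'E'
from h import *
a=cv2.imread("pics/top3.png")
cv2.imwrite("pics/crop5.png",cv2.resize(a[165:265,275:365],(720,800)[:1]+(600,) if 0 else (540,600),interpolation=cv2.INTER_CUBIC))
E
```

View pics/crop5.png

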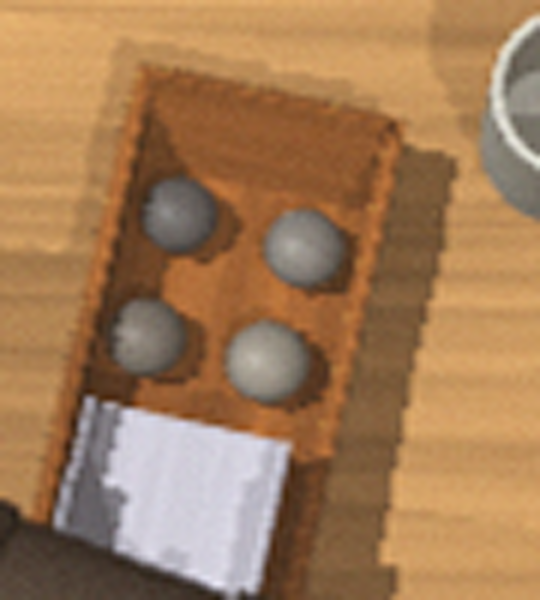

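```bash
python3 - <<'E'
from h import *
import h
h.TO=np.array([.569,-.0825]); h.TY=-11.4
s=cam("side");b=cv2.imread("pics/side3.png")[200:275,255:390]
K=5.5; im=cv2.resize(b,None,fx=K,fy=K,interpolation=cv2.INTER_CUBIC); im2=im.copy()
def P(*a): 
    u=proj(s,tray(*a)); return tuple(np.int32(((u-[255,200])+.5)*K))
for c,L in {(0,255,0):[(.13,.054,.008),(.13,-.054,.008),(-.13,-.054,.008),(-.13,.054,.008),(.13,.054,.008)],(255,0,0):[(.16,.054,.053),(.16,-.054,.053)],(0,0,255):[(-.13,.054,.044),(.15,.054,.044)],(0,255,255):[(-.13,-.062,.044),(.15,-.062,.044)]}.items():
    cv2.polylines(im2,[np.array([P(*q) for q in L])],False,c,1)
cv2.imwrite("pics/ov.png",cv2.resize(cv2.vconcat([im,im2]),(560,600)))
E
```

```text
(no output)
```

View pics/ov.png

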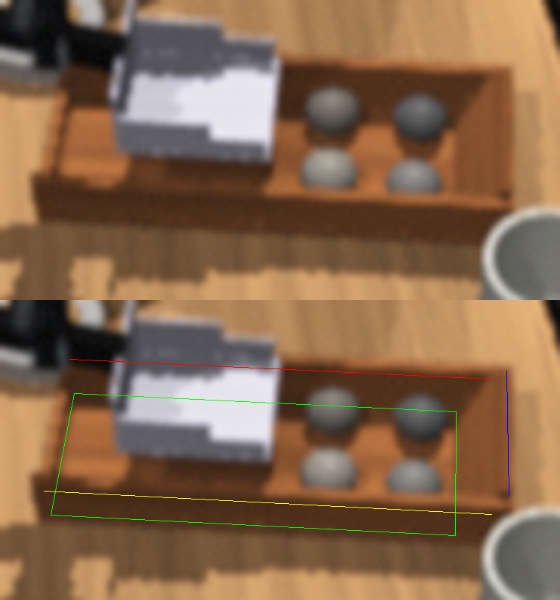

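```bash
sed -i 's/^TO=.*/TO=np.array([.569,-.081]);TY=-11.4/' h.py; python3 - <<'E'
from h import *
rows([(lip2tcp(tray(.02,.003,.013),TY,3),toolrot(TY,3),4)],1)
E
```

```text
[[1, 0.22, -0.01, 1.01, 0, -0.8, -0], [1, 0.23, -0, 1.01, 0, -0.7, -0.1], [1, 0.25, -0.01, 1.01, 0, -0.8, -0], [1, 0.26, -0.01, 1.01, 0, -0.8, -0]]
end [ 0.4552 -0.0549  0.0786] -11.448459917299388
```

```bash
python3 -m crank '[[1,0.22,0,1,0,-0.8,0],[1,0.23,0,1,0,-0.7,0],[1,0.25,0,1,0,-0.8,0],[1,0.26,0,1,0,-0.8,0],[1,0,0,0,0,0,0]]'
python3 -m crank '[[1,0,0,0.2,0,0,0],[1,0,0,0.1,0,0,0],[1,0,0,0,0,0,0]]'
python3 - <<'E'
from h import *
rows([(lip2tcp(tray(.122,.003,.0095),TY,3),toolrot(TY,3),10)],1)
for n in("top","side"): cv2.imwrite(f"pics/{n}4.png",cam(n)["color"][:,:,::-1])
a=cv2.imread("pics/top4.png");b=cv2.imread("pics/side4.png")
c=[cv2.resize(x,(400,450),interpolation=cv2.INTER_CUBIC) for x in (a[165:300,255:375],b[160:280,260:400])]
cv2.imwrite("pics/crop6.png",cv2.hconcat(c))
E
```

```text
time: 8.5
eef_pos: [0.454, -0.0548, 0.0769]
tcp_rot: [0.995, -0.101, -0.028, -0.003]
contact_force: [-1.1, 0.5, -3.4]
opening: 0.19
time: 8.8
eef_pos: [0.4543, -0.0544, 0.0757]
tcp_rot: [0.995, -0.1, -0.027, -0.003]
contact_force: [0.7, 0.5, -2.8]
opening: 0.189
[[1, 1.03, 0, -0.05, -0, 0, -0], [1, 1.03, 0, -0.05, -0, 0, -0], [1, 1.02, 0.01, -0.05, -0, 0, -0], [1, 1.03, -0, -0.05, -0, 0, -0], [1, 1.03, 0, -0.05, -0, 0, -0]]
[[1, 1.03, 0, -0.05, -0, 0, -0.1], [1, 1.03, 0.01, -0.05, -0, 0, 0], [1, 1.03, 0, -0.05, -0, 0.1, 0], [1, 1.02, 0, -0.04, -0, -0, 0], [1, 1.03, 0.01, -0.05, -0, -0, 0]]
end [ 0.5551 -0.0752  0.0751] -11.39105706631399
```

View pics/crop6.png

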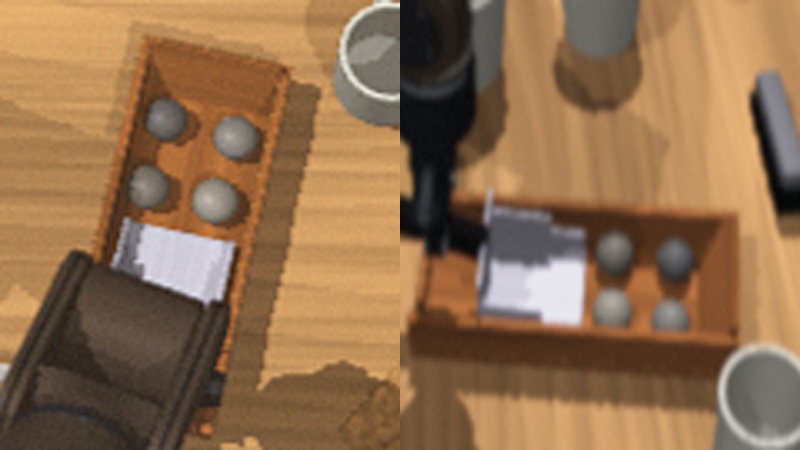

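```bash
python3 -m crank '[[1,0,0,0.15,0,0,0],[1,0,0,0.1,0,0,0],[1,0,0,0,0,0,0]]'
python3 -m crank '[[1,0,0,0.15,0,0,0],[1,0,0,0,0,0,0]]'
```

```text
time: 9.2
eef_pos: [0.4546, -0.0544, 0.0735]
tcp_rot: [0.995, -0.1, -0.026, -0.003]
contact_force: [-0.8, 0.5, 0.8]
opening: 0.186
time: 9.4
eef_pos: [0.455, -0.0546, 0.0724]
tcp_rot: [0.995, -0.1, -0.026, -0.002]
contact_force: [-3.3, 0.2, 4.9]
opening: 0.187
```

```bash
python3 -m crank '[[1,1,0,-0.08,0,0,0],[1,1,0,-0.05,0,0,0],[1,1,0,-0.05,0,0,0],[1,1,0,-0.05,0,0,0],[1,0,0,0,0,0,0]]'
python3 - <<'E'
from h import *
for n in("top","side"): cv2.imwrite(f"pics/{n}5.png",cam(n)["color"][:,:,::-1])
a=cv2.imread("pics/top5.png");b=cv2.imread("pics/side5.png")
c=[cv2.resize(x,(400,450),interpolation=cv2.INTER_CUBIC) for x in (a[165:300,255:375],b[160:280,260:400])]
cv2.imwrite("pics/crop7.png",cv2.hconcat(c))
E
```

```text
time: 9.9
eef_pos: [0.4958, -0.063, 0.0724]
tcp_rot: [0.995, -0.1, -0.025, -0.002]
contact_force: [1.9, -0.1, 1.0]
opening: 0.188
```

View pics/crop7.png

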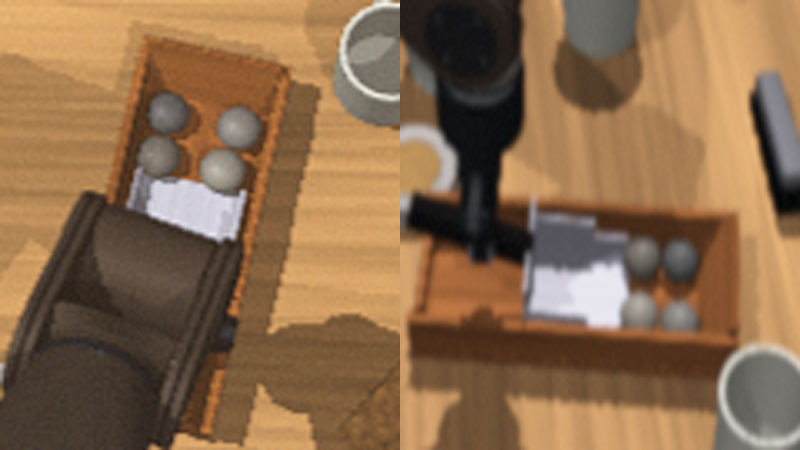

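```bash
python3 -m crank '[[1,1,0,-0.05,0,0,0],[1,1,0,-0.05,0,0,0],[1,1,0,-0.05,0,0,0],[1,0.5,0,-0.03,0,0,0]]'
python3 -m crank '[[1,0.8,0,-0.04,0,0,0],[1,0.8,0,-0.04,0,0,0],[1,0.4,0,-0.02,0,0,0]]'
python3 - <<'E'
from h import *
for n in("top","side"): cv2.imwrite(f"pics/{n}6.png",cam(n)["color"][:,:,::-1])
a=cv2.imread("pics/top6.png");b=cv2.imread("pics/side6.png")
c=[cv2.resize(x,(400,450),interpolation=cv2.INTER_CUBIC) for x in (a[165:300,255:375],b[160:280,260:400])]
cv2.imwrite("pics/crop8.png",cv2.hconcat(c))
E
```

```text
time: 10.4
eef_pos: [0.5279, -0.0693, 0.0722]
tcp_rot: [0.995, -0.1, -0.027, -0.003]
contact_force: [-3.7, 0.7, 7.6]
opening: 0.192
time: 10.7
eef_pos: [0.5471, -0.0732, 0.0722]
tcp_rot: [0.995, -0.1, -0.028, -0.003]
contact_force: [-5.5, 0.6, 8.4]
opening: 0.188
```

View pics/crop8.png

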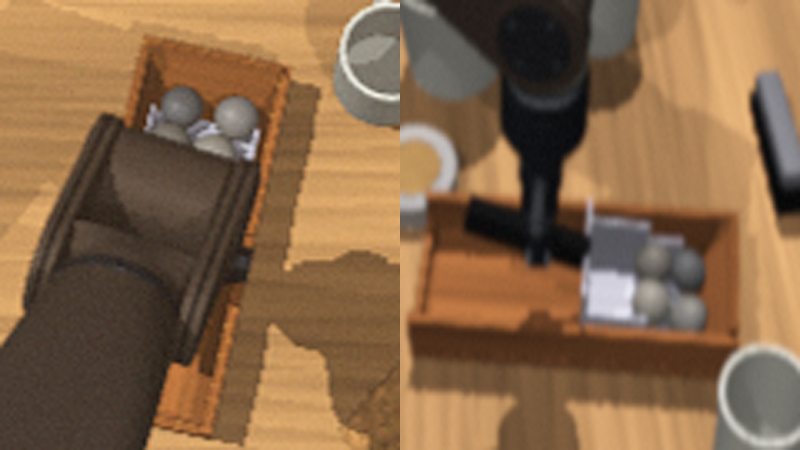

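```bash
python3 -m crank '[[1,0.5,0,-0.03,0,0,0],[1,0.4,0,-0.02,0,0,0],[1,0.4,0,-0.02,0,0,0],[1,0.3,0,-0.02,0,0,0]]'
python3 - <<'E'
from h import *
for n in("top","side"): cv2.imwrite(f"pics/{n}7.png",cam(n)["color"][:,:,::-1])
a=cv2.imread("pics/top7.png");b=cv2.imread("pics/side7.png")
c=[cv2.resize(x,(400,450),interpolation=cv2.INTER_CUBIC) for x in (a[165:300,255:375],b[160:280,260:400])]
cv2.imwrite("pics/crop9.png",cv2.hconcat(c))
E
```

```text
time: 11.2
eef_pos: [0.561, -0.076, 0.0721]
tcp_rot: [0.995, -0.1, -0.03, -0.003]
contact_force: [-15.3, 3.2, 16.1]
opening: 0.188
```

View pics/crop9.png

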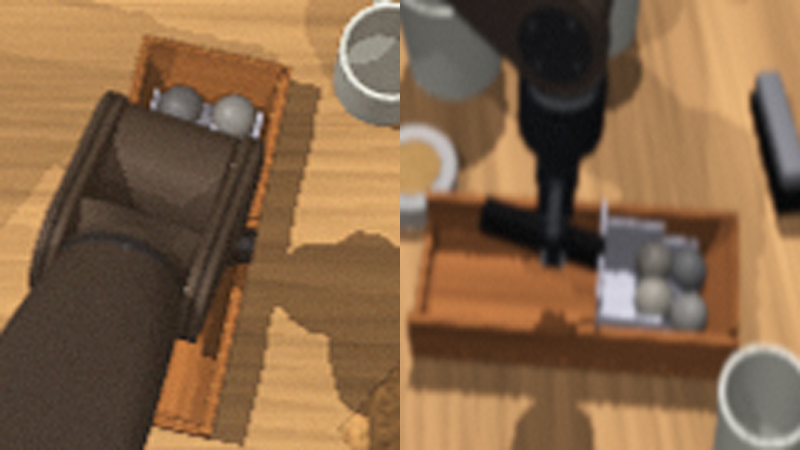

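```bash
python3 - <<'E'
from h import *
rows([(lip2tcp(tray(.122,.003,.024),TY,-5),toolrot(TY,-5),3),(lip2tcp(tray(.118,.003,.06),TY,-17),toolrot(TY,-17),4),(lip2tcp(tray(.115,.003,.11),TY,-20),toolrot(TY,-20),3)],1)
E
```

```text
[[1, -0.45, 0.01, 0.11, 0, 2.8, -0], [1, -0.46, 0.01, 0.08, 0, 2.8, -0], [1, -0.47, 0.01, 0.06, 0, 2.9, -0.1], [1, -0.25, -0, -0.15, 0, 3, 0], [1, -0.24, -0, -0.16, 0, 3, 0]]
[[1, -0.23, -0, -0.17, 0, 3, 0], [1, -0.22, -0, -0.18, 0, 3, 0], [1, 0.3, 0, -1.38, 0, 1, 0], [1, 0.32, 0, -1.37, 0, 1, 0], [1, 0.34, 0, -1.36, 0, 1, 0.1]]
end [ 0.5338 -0.0708  0.117 ] -11.45252551070642
```

```bash
python3 -m crank '[[1,-0.4,0,0,0,2.8,0],[1,-0.4,0,0.05,0,2.8,0],[1,-0.4,0,0.05,0,2.9,0],[1,-0.25,0,-0.15,0,3,0],[1,-0.25,0,-0.15,0,3,0]]'
python3 - <<'E'
from h import *
for n in("top","side"): cv2.imwrite(f"pics/{n}8.png",cam(n)["color"][:,:,::-1])
a=cv2.imread("pics/top8.png");b=cv2.imread("pics/side8.png")
c=[cv2.resize(x,(400,450),interpolation=cv2.INTER_CUBIC) for x in (a[165:300,255:375],b[160:280,260:400])]
cv2.imwrite("pics/crop10.png",cv2.hconcat(c))
E
```

```text
time: 11.8
eef_pos: [0.5418, -0.0716, 0.0692]
tcp_rot: [0.991, -0.099, 0.094, 0.009]
contact_force: [0.7, 0.6, -5.7]
opening: 0.189
```

View pics/crop10.png

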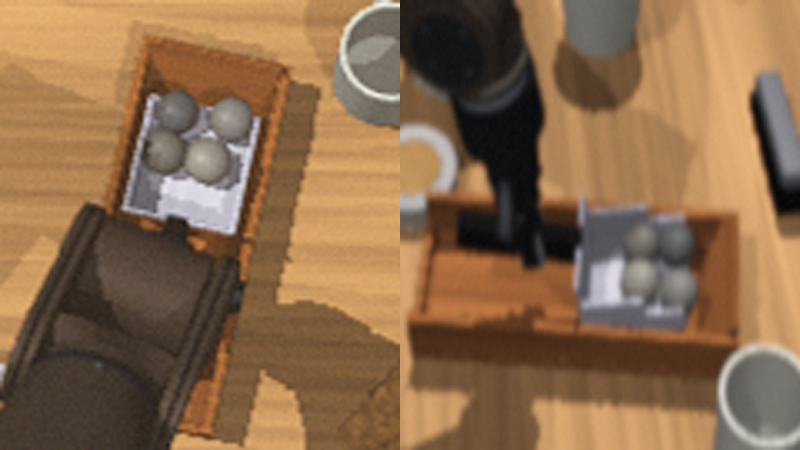

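```bash
python3 -m crank '[[1,-0.2,0,-0.2,0,3,0],[1,-0.2,0,-0.2,0,3,0],[1,0.2,0,-0.8,0,3,0],[1,0.3,0,-1,0,3,0],[1,0.4,0,-1.2,0,2,0]]'
python3 -m crank '[[1,0.6,0,-1.5,0,0,0],[1,0.6,0,-1.5,0,0,0],[1,0.6,0,-1.5,0,0,0]]'
python3 - <<'E'
from h import *
print(get_state()["qpos"])
for n in("top","side"): cv2.imwrite(f"pics/{n}9.png",cam(n)["color"][:,:,::-1])
a=cv2.imread("pics/top9.png");b=cv2.imread("pics/side9.png")
c=[cv2.resize(x,(400,450),interpolation=cv2.INTER_CUBIC) for x in (a[165:300,255:375],b[160:280,260:400])]
cv2.imwrite("pics/crop11.png",cv2.hconcat(c))
E
```

```text
time: 12.4
eef_pos: [0.5362, -0.0705, 0.1041]
tcp_rot: [0.972, -0.098, 0.215, 0.021]
contact_force: [0.1, 0.5, -4.7]
opening: 0.192
time: 12.7
eef_pos: [0.5338, -0.0701, 0.1533]
tcp_rot: [0.972, -0.098, 0.214, 0.021]
contact_force: [0.4, 0.4, -5.1]
opening: 0.192
[-0.3467 -0.1088  2.2293  0.112   0.5942  1.345 ]
```

View pics/crop11.png

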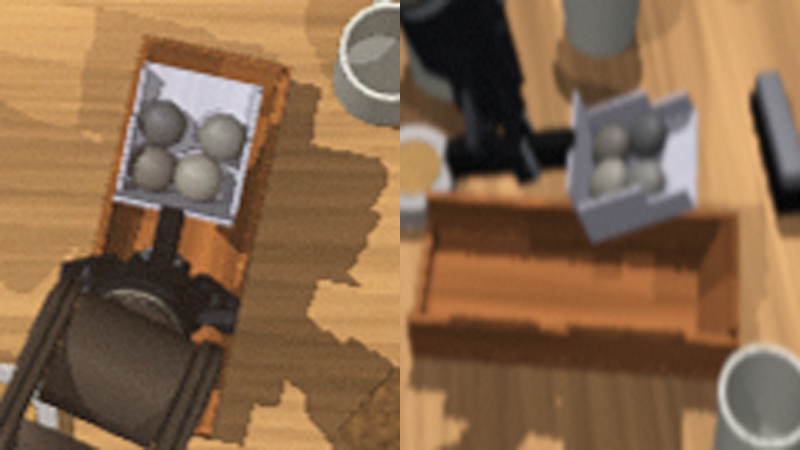

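```bash
cat > kin.py <<'E'
from h import *
from scipy.optimize import least_squares
S=[([1.18203519,.287098522,1.57798802,0,1.27858705,-.15],[.1594,.65535,.2471],[.1191,.99288,-.001,0]),
([-0.3626,0.1312,1.739,0.0001,1.2707,1.2785],[.5959,-.1182,.2586],None),
([-0.8215,0.1549,1.9648,0,1.0211,1.5551],[.4459,-.3312,.1294],None),
([-0.3398,-0.0684,2.2272,0.0011,0.9919,1.4268],[.4415,-.0489,.1153],None)]
s=get_state(); S.append((s["qpos"],s["eef_pos"],s["tcp_rot"]))
def fk(q,k):
    h_,L1,L2,d,off,e=k
    r=R.from_euler('z',q[0]); p=np.array([0,0,h_])+r.apply([0,off,0])
    r=r*R.from_euler('y',q[1]); p=p+r.apply([0,0,L1])
    r=r*R.from_euler('y',q[2]); p=p+r.apply([e,0,L2])
    r=r*R.from_euler('z',q[3])*R.from_euler('y',q[4]); p=p+r.apply([0,0,d])
    return p, r*R.from_euler('z',q[5]+np.pi/2 if 0 else q[5])
def res(k): return np.concatenate([fk(q,k)[0]-p for q,p,_ in S])
def fit(): 
    best=None
    for o in(.1,-.1):
        f=least_squares(res,[.3,.4,.4,.2,o,0]); 
        if best is None or f.cost<best.cost: best=f
    return best
if __name__=="__main__":
    b=fit(); print(b.x,b.cost,np.round(b.fun*1000,1))
    for q,p,o in (S[0],S[-1]): print((fk(q,b.x)[1].inv()*R.from_quat(o)).as_rotvec())
E
python3 kin.py
```

```text
[0.2401 0.443  0.5725 0.2323 0.1009 0.0205] 4.528279333738544e-09 [ 0. -0. -0.  0.  0.  0. -0. -0.  0.  0.  0. -0. -0. -0. -0.]
[ 0.0004 -0.0005  1.5708]
[0.     0.     1.5708]
```

```bash
cat >> kin.py <<'E'
K=np.array([.2401,.443,.5725,.2323,.1009,.0205])
LIM=np.array([[-2.77,2.77],[-.9,2.22],[.21,2.48],[-1.53,4.67],[.24,2.81],[-2.84,2.84]])
K=fit().x
def ik(P,Q,q0):
    def e(q):
        p,r=fk(q,K); return np.r_[(p-P)*5,((r*R.from_euler('z',np.pi/2)).inv()*Q).as_rotvec()]
    f=least_squares(e,np.clip(q0,LIM[:,0]+1e-3,LIM[:,1]-1e-3),bounds=(LIM[:,0],LIM[:,1])); return f.x,np.abs(f.fun).max()
E
python3 - <<'E'
from kin import *
pot=np.array([.486,.196])
for psi in range(20,121,20):
    q=get_state()["qpos"]; u=np.array([np.cos(np.radians(psi)),np.sin(np.radians(psi))])
    print("psi",psi)
    for th,z in((-25,.2),(0,.16),(20,.13),(40,.12),(60,.12)):
        L=np.r_[pot-.02*u,z]; P=lip2tcp(L,psi,th); q,e=ik(P,toolrot(psi,th),q); print(th,P,q,round(e,4))
E
```

```text
psi 20
-25 [0.3248 0.1373 0.1938] [ 0.0738 -0.6472  2.48    0.0929  1.0021  1.2592] 0.1183
0 [0.3356 0.1413 0.2184] [ 0.1177 -0.445   2.3169  0.      1.2697  1.3395] 0.0
20 [0.3624 0.151  0.2328] [ 0.1717 -0.1466  2.0898 -0.0604  1.5425  1.4057] 0.0
40 [0.4017 0.1653 0.2547] [ 0.2061  0.1309  1.8493 -0.0955  1.8532  1.4343] 0.0
60 [0.449  0.1825 0.2704] [ 0.2276  0.3922  1.6197 -0.1274  2.1699  1.4377] 0.0
psi 40
-25 [0.3546 0.0857 0.1938] [-0.2546 -0.6102  2.48    0.369   1.1003  0.4705] 0.0558
0 [0.3634 0.0932 0.2184] [-0.0213 -0.4111  2.2945 -0.      1.2582  0.8514] 0.0
20 [0.3852 0.1114 0.2328] [ 0.1352 -0.1397  2.0837 -0.184   1.4974  1.0492] 0.0
40 [0.4173 0.1383 0.2547] [ 0.2406  0.1253  1.8556 -0.2956  1.7961  1.1422] 0.0
60 [0.4558 0.1707 0.2704] [ 0.3081  0.3799  1.636  -0.3921  2.1032  1.1612] 0.0
psi 60
-25 [0.4002 0.0474 0.1938] [-0.3963 -0.4227  2.3898  0.4749  1.16   -0.0622] 0.0
0 [0.406  0.0574 0.2184] [-0.108  -0.3095  2.2225  0.      1.2285  0.4156] 0.0
20 [0.4202 0.082  0.2328] [ 0.107  -0.1167  2.0632 -0.2835  1.4129  0.7062] 0.0
40 [0.4411 0.1183 0.2547] [ 0.270
[... 649 characters left out ...]
-0.1224 -0.0416  1.9938 -0.      1.1894 -0.2969] 0.0
20 [0.5088 0.0664 0.2328] [ 0.0874 -0.0408  1.9923 -0.3767  1.1844  0.0553] 0.0
40 [0.5016 0.1077 0.2547] [ 0.3036  0.0333  1.9538 -0.7151  1.3344  0.3684] 0.0
60 [0.4928 0.1572 0.2704] [ 0.4849  0.174   1.8917 -0.9696  1.5661  0.5772] 0.0
psi 120
-25 [0.5718 0.0474 0.1938] [-0.2234  0.2425  1.7752  0.3182  1.4376 -0.8398] 0.0
0 [0.566  0.0574 0.2184] [-0.0771  0.0807  1.8694 -0.      1.1914 -0.6007] 0.0
20 [0.5518 0.082  0.2328] [ 0.0964  0.0012  1.9511 -0.3631  1.0686 -0.2703] 0.0
40 [0.5309 0.1183 0.2547] [ 0.3017 -0.0135  2.0011 -0.7727  1.1158  0.1183] 0.0
60 [0.5057 0.1619 0.2704] [ 0.4997  0.0589  2.0187 -1.1125  1.3069  0.4386] 0.0
```

```bash
python3 - <<'E'
from kin import *
p,q=cur(); print(R.as_euler(q*R.from_euler('x',-180,degrees=True),'ZYX',degrees=True))
pot=np.array([.486,.196]);u=np.array([np.cos(np.radians(80)),np.sin(np.radians(80))])
E=lip2tcp(np.r_[pot-.02*u,.2],80,-25); E[2]+=.02
w=[(p+[0,0,.06],toolrot(-11.4,-25),3)]; p1=p+[0,0,.06]
qq=get_state()["qpos"]
for k in range(1,13):
    f=k/12; P=p1+(E-p1)*f; Q=toolrot(-11.4+91.4*f,-25); qq,e=ik(P,Q,qq); print(np.round(qq,2),round(e,3)); w.append((P,Q,1))
rows(w,1)
E
```

```text
[-11.4611 -25.3527  -0.0023]
[-0.36 -0.21  2.19  0.18  0.75  1.17] 0.0
[-0.38 -0.23  2.21  0.26  0.78  0.97] 0.0
[-0.4  -0.24  2.22  0.33  0.82  0.79] 0.0
[-0.41 -0.25  2.22  0.38  0.87  0.63] 0.0
[-0.42 -0.25  2.22  0.42  0.92  0.47] 0.0
[-0.43 -0.25  2.22  0.45  0.98  0.33] 0.0
[-0.43 -0.24  2.22  0.47  1.03  0.19] 0.0
[-0.43 -0.23  2.21  0.48  1.09  0.07] 0.0
[-0.42 -0.22  2.2   0.48  1.14 -0.05] 0.0
[-0.41 -0.21  2.2   0.47  1.19 -0.16] 0.0
[-0.4  -0.2   2.19  0.46  1.24 -0.27] 0.0
[-0.39 -0.19  2.17  0.45  1.28 -0.37] 0.0
[[1, 0.86, 0, -1.81, 0, -0.1, -0], [1, 0.85, 0, -1.81, 0, -0.1, -0], [1, 0.85, 0, -1.81, 0, -0.2, -0.1], [1, -0.75, -0.67, -0.32, 3.2, 0.1, -6.9], [1, -0.66, -0.77, -0.29, 3.3, -0, -6.9]]
[[1, -0.56, -0.86, -0.24, 3.2, -0, -6.9], [1, -0.45, -0.93, -0.18, 3.2, -0, -6.9], [1, -0.34, -0.99, -0.14, 3.2, -0, -6.9], [1, -0.22, -1.03, -0.08, 3.3, -0, -6.9], [1, -0.09, -1.05, -0.01, 3.2, -0, -6.9]]
[[1, 0.04, -1.06, 0.04, 3.2, -0, -6.9], [1, 0.16, -1.03, 0.09, 3.2, -0, -6.9], [1, 0.29, -1.01, 0.16, 3.3, -0, -6.9], [1, 0.4, -0.95, 0.21, 3.2, -0, -6.9], [1, 0.51, -0.88, 0.27, 3.2, -0, -6.9]]
end [0.4562 0.027  0.2137] 80.03117747139154
```

```bash
python3 -m crank '[[1,0.85,0,-1.8,0,0,0],[1,0.85,0,-1.8,0,0,0],[1,0.85,0,-1.8,0,0,0],[1,-0.75,-0.67,-0.32,3.2,0,-6.9],[1,-0.66,-0.77,-0.29,3.3,0,-6.9]]'
python3 -m crank '[[1,-0.56,-0.86,-0.24,3.2,0,-6.9],[1,-0.45,-0.93,-0.18,3.2,0,-6.9],[1,-0.34,-1,-0.14,3.2,0,-6.9],[1,-0.22,-1.03,-0.08,3.3,0,-6.9],[1,-0.1,-1.05,0,3.2,0,-6.9]]'
python3 -m crank '[[1,0.04,-1.06,0.04,3.2,0,-6.9],[1,0.16,-1.03,0.1,3.2,0,-6.9],[1,0.3,-1,0.16,3.3,0,-6.9],[1,0.4,-0.95,0.2,3.2,0,-6.9],[1,0.5,-0.9,0.27,3.2,0,-6.9]]'
python3 - <<'E'
from kin import *
p,q=cur(); print(p,R.as_euler(q*R.from_euler('x',-180,degrees=True),'ZYX',degrees=True))
for n in("top","side"): cv2.imwrite(f"pics/{n}10.png",cam(n)["color"][:,:,::-1])
a=cv2.imread("pics/top10.png");b=cv2.imread("pics/side10.png")
c=[cv2.resize(x,(400,450),interpolation=cv2.INTER_CUBIC) for x in (a[200:340,150:290],b[80:220,220:360])]
cv2.imwrite("pics/crop12.png",cv2.hconcat(c))
E
```

```text
time: 13.3
eef_pos: [0.5215, -0.0537, 0.213]
tcp_rot: [0.975, 0.035, 0.217, -0.008]
contact_force: [0.3, -0.3, -5.8]
opening: 0.189
time: 13.8
eef_pos: [0.4878, -0.0134, 0.2107]
tcp_rot: [0.911, 0.352, 0.203, -0.077]
contact_force: [0.2, 0.2, -4.4]
opening: 0.189
time: 14.3
eef_pos: [0.4551, 0.0269, 0.2098]
tcp_rot: [0.747, 0.629, 0.166, -0.138]
contact_force: [0.1, 0.3, -4.3]
opening: 0.189
[0.4551 0.0269 0.2098] [ 80.3201 -24.9134  -0.2301]
```

View pics/crop12.png

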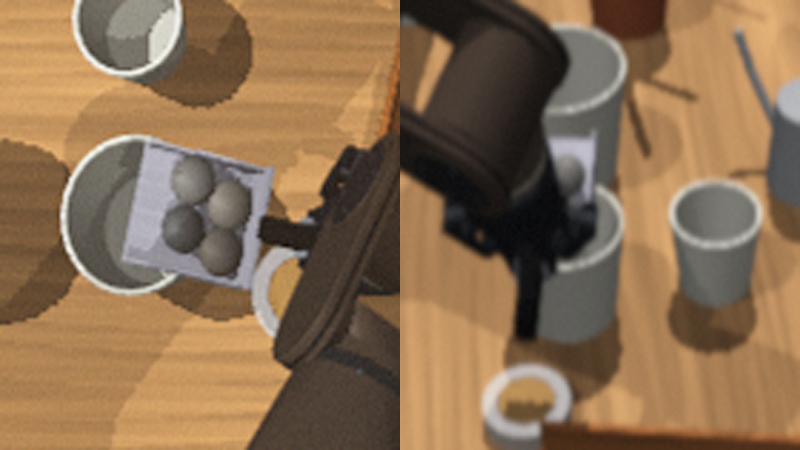

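```bash
python3 - <<'E'
from kin import *
pot=np.array([.486,.196]);u=np.array([np.cos(np.radians(80)),np.sin(np.radians(80))])
w=[];prev=(-25,.2)
qq=get_state()["qpos"]
for th,z,n in((0,.155,4),(20,.13,5),(40,.12,5),(60,.12,4)):
    for k in range(1,n+1):
        f=k/n; t=prev[0]+(th-prev[0])*f; zz=prev[1]+(z-prev[1])*f
        P=lip2tcp(np.r_[pot-.02*u,zz],80,t);Q=toolrot(80,t); qq,e=ik(P,Q,qq); w.append((P,Q,1)); print(np.round(qq,2),P)
    prev=(th,z)
rows(w,1)
E
```

```text
[-0.33 -0.18  2.18  0.35  1.21 -0.29] [0.4562 0.0273 0.199 ]
[-0.27 -0.18  2.16  0.23  1.2  -0.19] [0.4566 0.0293 0.2042]
[-0.21 -0.18  2.14  0.12  1.19 -0.08] [0.4573 0.033  0.2091]
[-0.14 -0.17  2.12  0.    1.19  0.04] [0.4582 0.0384 0.2134]
[-0.09 -0.16  2.11 -0.07  1.2   0.11] [0.459  0.0428 0.218 ]
[-0.05 -0.15  2.09 -0.15  1.22  0.18] [0.4599 0.0478 0.2223]
[ 0.   -0.13  2.07 -0.22  1.25  0.25] [0.4609 0.0534 0.2262]
[ 0.05 -0.11  2.05 -0.29  1.27  0.32] [0.462  0.0596 0.2297]
[ 0.09 -0.08  2.03 -0.35  1.3   0.38] [0.4632 0.0664 0.2328]
[ 0.13 -0.06  2.01 -0.41  1.34  0.43] [0.4644 0.0737 0.2383]
[ 0.18 -0.03  1.98 -0.46  1.39  0.48] [0.4658 0.0816 0.2433]
[ 0.22  0.    1.96 -0.52  1.43  0.53] [0.4673 0.0899 0.2477]
[ 0.26  0.04  1.94 -0.57  1.48  0.57] [0.4688 0.0986 0.2515]
[ 0.29  0.07  1.91 -0.61  1.53  0.61] [0.4704 0.1077 0.2547]
[ 0.34  0.12  1.88 -0.67  1.59  0.65] [0.4725 0.1195 0.2603]
[ 0.37  0.17  1.84 -0.72  1.66  0.69] [0.4747 0.1317 0.2648]
[ 0.41  0.22  1.81 -0.76  1.72  0.71] [0.4769 0.1443 0.2682]
[ 0.44  0.27  1.78 -0.81  1.79  0.73] [0.4792 0.1572 0.2704]
[[1, -0.45, 0.09, 0.98, 0.1, -6.2, 0.1], [1, 0.36, -0, -0.43, 0, -6.3, -0.1], [1, 0.47, 0, -0.39, 0, -6.2, 0], [1, 0.6, 0, -0.37, 0, -6.3, 0], [1, 0.44, 0, -0.46, 0.1, -4, 0]]
[[1, 0.48, 0, -0.47, -0, -4, 0], [1, 0.51, 0, -0.46, -0, -4, 0], [1, 0.54, 0, -0.48, -0, -4, 0], [1, 0.58, 0, -0.48, -0, -4, 0], [1, 0.51, 0, -0.77, -0, -4, 0]]
[[1, 0.52, 0, -0.78, -0, -4, 0.1], [1, 0.54, 0, -0.79, -0, -4, -0], [1, 0.55, -0, -0.79, -0, -4, -0], [1, 0.55, -0, -0.8, -0, -4, -0], [1, 0.56, -0, -1.2, -0, -5, -0]]
[[1, 0.57, -0, -1.2, -0, -5, -0], [1, 0.56, -0, -1.2, -0, -5, -0], [1, 0.56, -0.01, -1.2, -0.1, -5, -0]]
end [0.4791 0.1572 0.2704] 79.94495901370153
```

```bash
python3 -m crank '[[1,-0.45,0.1,1,0,-6.2,0],[1,0.36,0,-0.43,0,-6.3,0],[1,0.47,0,-0.39,0,-6.2,0],[1,0.6,0,-0.37,0,-6.3,0],[1,0.44,0,-0.46,0,-4,0]]'
python3 -m crank '[[1,0.48,0,-0.47,0,-4,0],[1,0.5,0,-0.46,0,-4,0],[1,0.54,0,-0.48,0,-4,0],[1,0.58,0,-0.48,0,-4,0],[1,0.5,0,-0.77,0,-4,0]]'
python3 - <<'E'
from kin import *
p,q=cur(); print(p,R.as_euler(q*R.from_euler('x',-180,degrees=True),'ZYX',degrees=True))
for n in("top","side"): cv2.imwrite(f"pics/{n}11.png",cam(n)["color"][:,:,::-1])
a=cv2.imread("pics/top11.png");b=cv2.imread("pics/side11.png")
c=[cv2.resize(x,(400,450),interpolation=cv2.INTER_CUBIC) for x in (a[200:340,150:290],b[80:220,220:360])]
cv2.imwrite("pics/crop13.png",cv2.hconcat(c))
E
```

```text
time: 14.9
eef_pos: [0.4598, 0.0433, 0.2194]
tcp_rot: [0.767, 0.641, -0.025, 0.026]
contact_force: [-0.3, -0.7, -3.9]
opening: 0.185
time: 15.4
eef_pos: [0.4647, 0.074, 0.2388]
tcp_rot: [0.751, 0.627, -0.158, 0.135]
contact_force: [0.1, -0.5, -4.9]
opening: 0.191
[0.4647 0.074  0.2388] [79.5886 23.9944 -0.3685]
```

View pics/crop13.png

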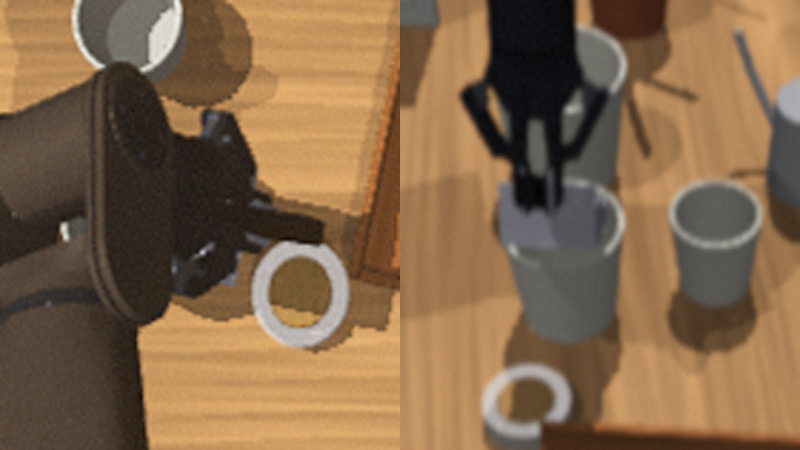

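```bash
python3 -m crank '[[1,0.52,0,-0.78,0,-4,0],[1,0.54,0,-0.8,0,-4,0],[1,0.55,0,-0.8,0,-4,0],[1,0.55,0,-0.8,0,-4,0],[1,0.56,0,-1.2,0,-5,0]]'
python3 -m crank '[[1,0.57,0,-1.2,0,-5,0],[1,0.56,0,-1.2,0,-5,0],[1,0.56,0,-1.2,0,-5,0],[1,0,0,0,0,0,0],[1,0,0,0,0,0,0]]'
python3 - <<'E'
from kin import *
p,q=cur(); print(p,R.as_euler(q*R.from_euler('x',-180,degrees=True),'ZYX',degrees=True))
for n in("top","side"): cv2.imwrite(f"pics/{n}12.png",cam(n)["color"][:,:,::-1])
a=cv2.imread("pics/top12.png");b=cv2.imread("pics/side12.png")
c=[cv2.resize(x,(400,450),interpolation=cv2.INTER_CUBIC) for x in (a[200:340,150:290],b[80:220,220:360])]
cv2.imwrite("pics/crop14.png",cv2.hconcat(c))
E
```

```text
time: 16.0
eef_pos: [0.4734, 0.1191, 0.2624]
tcp_rot: [0.71, 0.592, -0.291, 0.247]
contact_force: [0.6, 0.0, -2.4]
opening: 0.19
time: 16.5
eef_pos: [0.4799, 0.1568, 0.2718]
tcp_rot: [0.666, 0.556, -0.381, 0.322]
contact_force: [0.2, -0.3, -2.3]
opening: 0.192
[0.4799 0.1568 0.2718] [79.3525 59.7705 -0.6177]
```

View pics/crop14.png

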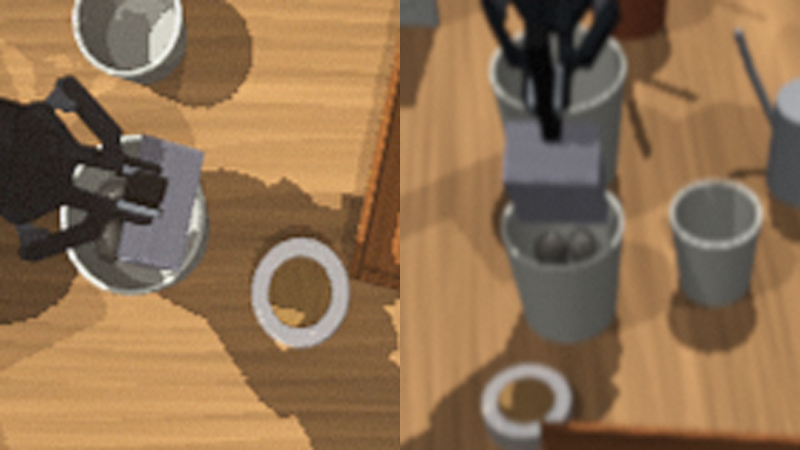

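```bash
python3 - <<'E'
from kin import *
p,q=cur(); qq=get_state()["qpos"]
w=[(p+[0,-.02,.06],toolrot(79.5,56),2)]; p1=p+[0,-.02,.06]
E=np.array([.46,.02,.26])
def add(P,Q):
    global qq; qq,e=ik(P,Q,qq); print(np.round(qq,2),round(e,3)); w.append((P,Q,1))
for k in range(1,9): f=k/8; add(p1+(E-p1)*f,toolrot(79.5,56*(1-f)))
E2=np.array([.53,-.13,.24]);E3=np.array([.4473,-.3309,.17])
for k in range(1,9): f=k/8; add(E+(E2-E)*f,toolrot(79.5-62.5*f))
for k in range(1,9): f=k/8; add(E2+(E3-E2)*f,toolrot(17-62.9*f))
rows(w,1)
E
```

```text
[ 0.35  0.1   1.8  -0.72  1.72  0.6 ] 0.0
[ 0.3   0.04  1.84 -0.64  1.64  0.56] 0.0
[ 0.24 -0.01  1.88 -0.55  1.55  0.51] 0.0
[ 0.17 -0.07  1.92 -0.46  1.48  0.44] 0.0
[ 0.09 -0.12  1.96 -0.36  1.41  0.35] 0.0
[ 0.01 -0.16  2.   -0.25  1.35  0.25] 0.0
[-0.08 -0.19  2.04 -0.13  1.31  0.13] 0.0
[-0.18 -0.21  2.07 -0.    1.29  0.01] 0.0
[-0.21 -0.19  2.06  0.    1.28  0.11] 0.0
[-0.25 -0.17  2.04 -0.    1.27  0.21] 0.0
[-0.28 -0.14  2.02 -0.    1.26  0.31] 0.0
[-0.31 -0.11  2.   -0.    1.25  0.41] 0.0
[-0.34 -0.08  1.98 -0.    1.25  0.52] 0.0
[-0.37 -0.05  1.96 -0.    1.24  0.63] 0.0
[-0.4  -0.02  1.93 -0.    1.23  0.74] 0.0
[-0.43  0.01  1.9  -0.    1.23  0.85] 0.0
[-0.48  0.01  1.92  0.    1.21  0.93] 0.0
[-0.53  0.01  1.93  0.    1.2   1.02] 0.0
[-0.58  0.02  1.94  0.    1.18  1.11] 0.0
[-0.63  0.03  1.95  0.    1.16  1.19] 0.0
[-0.68  0.04  1.95  0.    1.15  1.28] 0.0
[-0.73  0.06  1.95  0.    1.13  1.37] 0.0
[-0.77  0.08  1.95 -0.    1.11  1.46] 0.0
[-0.82  0.11  1.94 -0.    1.1   1.55] 0.0
[[1, -3.09, 0.2, -0.66, 0.3, 1.9, -0.1], [1, -3.06, 0.19, -0.76, 0.2, 1.9, -0.1], [1, -0.07,
[... 173 characters left out ...]
02, 1.38, -0, 7, 0], [1, -1.21, 0.02, 1.24, -0, 7, 0], [1, -1.36, 0.02, 1.08, -0, 7, 0]]
[[1, -1.68, 1.2, 0.25, -0, -0, 7.8], [1, -1.51, 1.42, 0.25, -0, 0, 7.8], [1, -1.3, 1.61, 0.25, -0, 0, 7.9], [1, -1.06, 1.77, 0.25, -0, 0, 7.8], [1, -0.82, 1.9, 0.25, -0, 0, 7.8]]
[[1, -0.55, 2, 0.25, -0, 0, 7.8], [1, -0.27, 2.05, 0.25, -0, 0, 7.8], [1, 0, 2.07, 0.25, -0, 0, 7.8], [1, -1.72, 2.1, 0.87, -0, 0, 7.9], [1, -1.42, 2.31, 0.88, -0, 0, 7.8]]
[[1, -1.09, 2.49, 0.87, -0, 0, 7.9], [1, -0.74, 2.61, 0.88, -0, 0, 7.9], [1, -0.37, 2.69, 0.87, -0, 0, 7.8], [1, -0, 2.72, 0.88, 0, 0, 7.9], [1, 0.37, 2.69, 0.87, 0, 0, 7.9]]
[[1, 0.73, 2.61, 0.88, 0, 0, 7.8]]
end [ 0.4473 -0.3309  0.17  ] -45.877391506767914
```

```bash
python3 -m crank '[[1,-3.1,0.2,-0.7,0.3,1.9,0],[1,-3.1,0.2,-0.7,0.2,1.9,0],[1,-0.1,0,1.7,0,7,0],[1,-0.3,0,1.7,0,7,0],[1,-0.5,0,1.7,0,7,0]]'
python3 -m crank '[[1,-0.7,0,1.6,0,7,0],[1,-0.9,0,1.5,0,7,0],[1,-1,0,1.4,0,7,0],[1,-1.2,0,1.2,0,7,0],[1,-1.4,0,1.1,0,7,0]]'
python3 - <<'E'
from kin import *
p,q=cur(); print(p,R.as_euler(q*R.from_euler('x',-180,degrees=True),'ZYX',degrees=True))
for n in("top","side"): cv2.imwrite(f"pics/{n}13.png",cam(n)["color"][:,:,::-1])
a=cv2.imread("pics/top13.png");b=cv2.imread("pics/side13.png")
c=[cv2.resize(x,(400,450),interpolation=cv2.INTER_CUBIC) for x in (a[200:340,150:290],b[80:220,220:360])]
cv2.imwrite("pics/crop15.png",cv2.hconcat(c))
E
```

```text
time: 17.1
eef_pos: [0.4717, 0.092, 0.3076]
tcp_rot: [0.735, 0.609, -0.228, 0.193]
contact_force: [-0.4, -0.4, -3.1]
opening: 0.189
time: 17.6
eef_pos: [0.4578, 0.0186, 0.2623]
tcp_rot: [0.769, 0.639, 0.002, 0.002]
contact_force: [0.4, -0.3, -3.1]
opening: 0.191
[0.4578 0.0186 0.2623] [79.4359 -0.0661 -0.3299]
```

View pics/crop15.png

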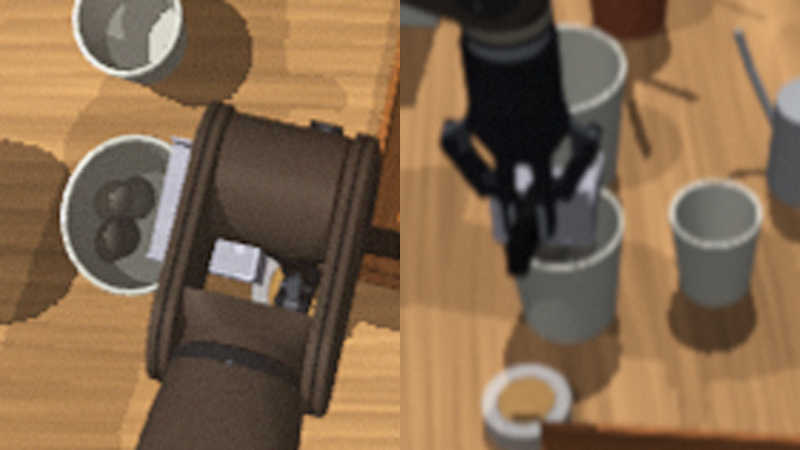

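Three stones show in the pot at top crop (120,200), (133,190) and (117,240). The fourth may be stacked or hidden. I'll look again once the arm is clear.

```bash
python3 -m crank '[[1,-1.7,1.2,0.25,0,0,7.8],[1,-1.5,1.4,0.25,0,0,7.8],[1,-1.3,1.6,0.25,0,0,7.9],[1,-1.1,1.8,0.25,0,0,7.8],[1,-0.8,1.9,0.25,0,0,7.8]]'
python3 -m crank '[[1,-0.5,2,0.25,0,0,7.8],[1,-0.3,2,0.25,0,0,7.8],[1,0,2,0.25,0,0,7.8],[1,-1.7,2.1,0.87,0,0,7.9],[1,-1.4,2.3,0.87,0,0,7.8]]'
python3 -m crank '[[1,-1.1,2.5,0.87,0,0,7.9],[1,-0.7,2.6,0.87,0,0,7.9],[1,-0.4,2.7,0.87,0,0,7.9],[1,0,2.7,0.87,0,0,7.9],[1,0.4,2.7,0.87,0,0,7.8]]'
python3 - <<'E'
from kin import *
p,q=cur(); print(p,R.as_euler(q*R.from_euler('x',-180,degrees=True),'ZYX',degrees=True))
rows([([.4473,-.3309,.09],toolrot(-45.9,0),5)],1)
for n in("top","side"): cv2.imwrite(f"pics/{n}14.png",cam(n)["color"][:,:,::-1])
a=cv2.imread("pics/top14.png");b=cv2.imread("pics/side14.png")
c=[cv2.resize(x,(400,450),interpolation=cv2.INTER_CUBIC) for x in (a[190:345,145:300],b[80:400,200:420])]
cv2.imwrite("pics/crop16.png",cv2.hconcat(c))
E
```

```text
time: 18.2
eef_pos: [0.5017, -0.075, 0.2495]
tcp_rot: [0.94, 0.342, -0.0, 0.002]
contact_force: [-0.0, -0.6, -2.9]
opening: 0.191
time: 18.7
eef_pos: [0.5071, -0.1801, 0.2249]
tcp_rot: [1.0, 0.009, 0.001, 0.002]
contact_force: [0.8, 0.5, -2.6]
opening: 0.192
time: 19.2
eef_pos: [0.4551, -0.3059, 0.1814]
tcp_rot: [0.944, -0.329, 0.001, 0.002]
contact_force: [-0.1, -0.1, -3.2]
opening: 0.186
[ 0.4551 -0.3059  0.1814] [-38.4388  -0.1595  -0.1556]
[[1, 0.18, 0.48, 1.83, 0, -0, 1.5], [1, 0.2, 0.48, 1.83, 0.1, -0.1, 1.5], [1, 0.21, 0.48, 1.83, -0, -0, 1.5], [1, 0.23, 0.47, 1.83, 0, -0, 1.5], [1, 0.23, 0.47, 1.83, 0, -0.1, 1.5]]
end [ 0.4473 -0.3309  0.09  ] -45.93903534801934
```

View pics/crop16.png

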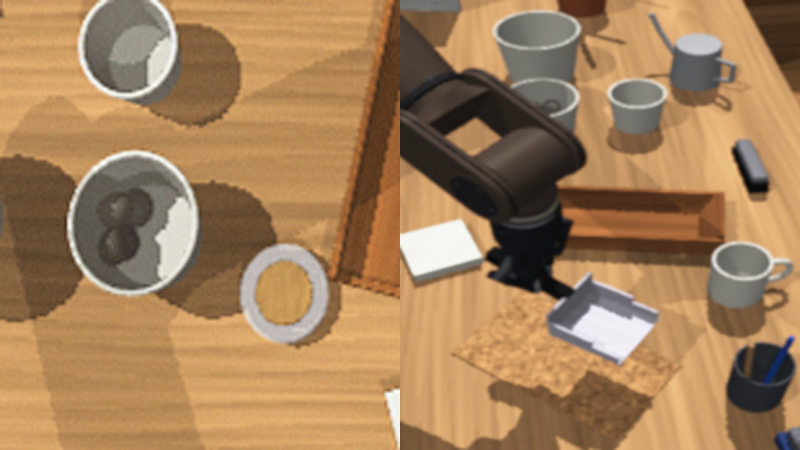

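View pics/top14.png

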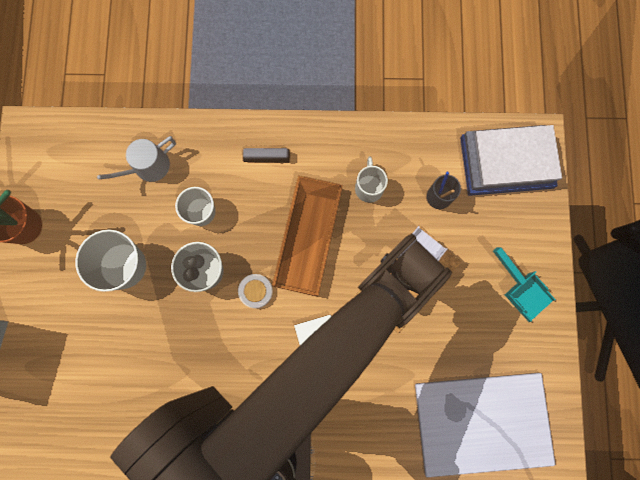

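```bash
python3 -m crank '[[1,0.18,0.48,1.8,0,0,1.5],[1,0.2,0.48,1.8,0,0,1.5],[1,0.2,0.48,1.8,0,0,1.5],[1,0.23,0.47,1.8,0,0,1.5],[1,0.23,0.47,1,0,0,1.5]]'
python3 -m crank '[[1,0,0,1,0,0,0],[1,0,0,0.7,0,0,0],[1,0,0,0.4,0,0,0],[1,0,0,0,0,0,0]]'
python3 - <<'E'
from kin import *
p,q=cur(); print(p,R.as_euler(q*R.from_euler('x',-180,degrees=True),'ZYX',degrees=True))
s=cam("side");cv2.imwrite("pics/side15.png",cv2.resize(s["color"][250:390,220:360,::-1],(560,560),interpolation=cv2.INTER_CUBIC))
E
```

```text
time: 19.8
eef_pos: [0.4478, -0.3291, 0.0981]
tcp_rot: [0.922, -0.387, -0.0, 0.001]
contact_force: [-0.2, 0.3, -2.5]
opening: 0.193
time: 20.2
eef_pos: [0.4481, -0.3298, 0.0778]
tcp_rot: [0.922, -0.387, 0.001, 0.001]
contact_force: [0.1, -1.2, -3.2]
opening: 0.186
[ 0.4481 -0.3298  0.0778] [-45.5816  -0.1186  -0.0616]
```

View pics/side15.png

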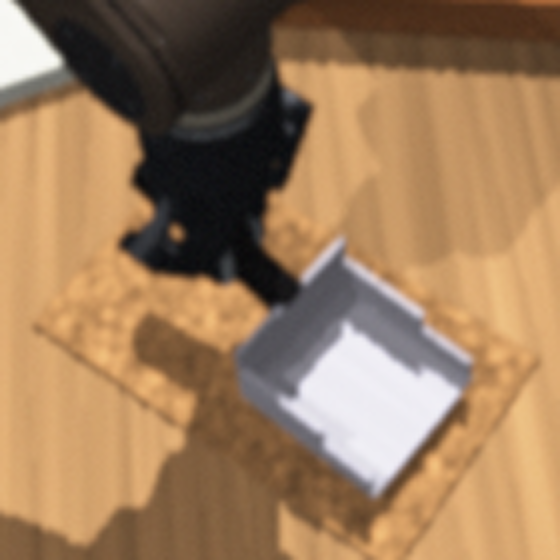

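```bash
python3 -m crank '[[1,-0.1,0.1,0.6,0,0,0],[1,0,0,0.6,0,0,0],[1,0,0,0.2,0,0,0],[1,0,0,0,0,0,0]]'
python3 -m crank '[[1,0,0,0.1,0,0,0],[1,0,0,0,0,0,0]]'
```

```text
time: 20.65
eef_pos: [0.4464, -0.3299, 0.0634]
tcp_rot: [0.922, -0.388, 0.0, 0.001]
contact_force: [0.9, 0.9, -2.0]
opening: 0.191
time: 20.85
eef_pos: [0.4468, -0.3303, 0.0632]
tcp_rot: [0.922, -0.388, 0.001, 0.001]
contact_force: [-0.0, 0.2, -2.5]
opening: 0.187
```

```bash
python3 -m crank '[[1,0,0,0.1,0,0,0],[1,0,0,0,0,0,0]]'
python3 -m crank '[[1,0,0,0.1,0,0,0],[1,0,0,0,0,0,0]]'
```

```text
time: 21.05
eef_pos: [0.4471, -0.3305, 0.0625]
tcp_rot: [0.922, -0.388, 0.001, 0.001]
contact_force: [-1.1, -0.3, -1.4]
opening: 0.187
time: 21.25
eef_pos: [0.4472, -0.3306, 0.0624]
tcp_rot: [0.922, -0.388, 0.001, 0.001]
contact_force: [-3.0, 2.7, 5.6]
opening: 0.184
```

```bash
python3 -m crank '[[0.5,0,0,0,0,0,0],[0.2,0,0,0,0,0,0],[-1,0,0,0,0,0,0],[-1,0,0,0,0,0,0],[-1,0,0,0,0,0,0]]' 20
python3 -m crank '[[-1,0,0,0,0,0,0],[-1,0,0,-2,0,0,0],[-1,0,0,-4,0,0,0],[-1,0,0,-4,0,0,0],[-1,0,0,-4,0,0,0]]'
python3 -m crank '[[-1,-4,0,-2,0,0,0],[-1,-4,-2,-1,0,0,0],[-1,0,-4.5,-1,0,0,0],[-1,0,-4.5,0,0,0,0],[-1,0,-4.5,0,0,0,0]]'
python3 - <<'E'
from kin import *
for n in("top","side"): cv2.imwrite(f"pics/{n}16.png",cam(n)["color"][:,:,::-1])
a=cv2.imread("pics/top16.png");b=cv2.imread("pics/side16.png")
c=[cv2.resize(x,(400,500),interpolation=cv2.INTER_CUBIC) for x in (a[210:340,345:475],b[250:390,220:360])]
cv2.imwrite("pics/crop17.png",cv2.hconcat(c))
c=[cv2.resize(x,(400,500),interpolation=cv2.INTER_CUBIC) for x in (a[235:300,165:230],b[125:190,245:310])]
cv2.imwrite("pics/crop18.png",cv2.hconcat(c))
E
```

```text
time: 21.75
eef_pos: [0.4468, -0.3302, 0.061]
tcp_rot: [0.922, -0.388, 0.001, 0.001]
contact_force: [0.2, -0.4, 0.2]
opening: 0.892
time: 22.25
eef_pos: [0.4464, -0.3296, 0.2023]
tcp_rot: [0.922, -0.388, 0.001, 0.001]
contact_force: [0.9, -0.3, -0.2]
opening: 0.999
time: 22.75
eef_pos: [0.5022, -0.1629, 0.2417]
tcp_rot: [0.922, -0.388, 0.002, 0.001]
contact_force: [0.3, -1.3, 0.3]
opening: 0.998
```

View pics/crop17.png

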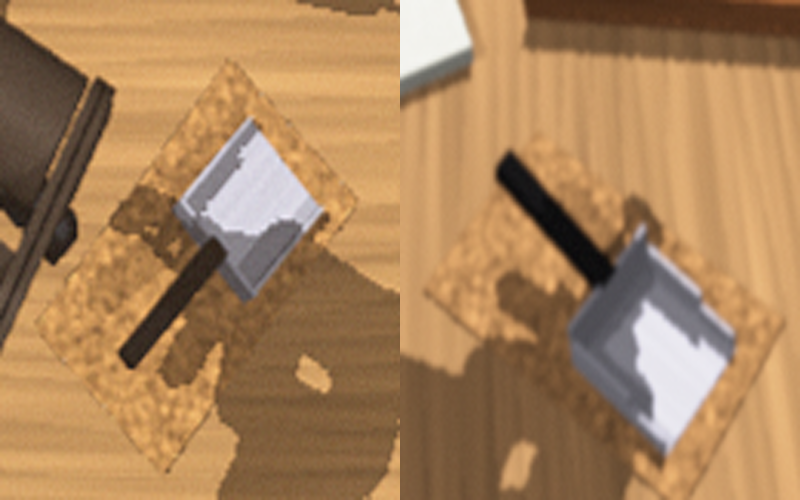

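View pics/crop18.png

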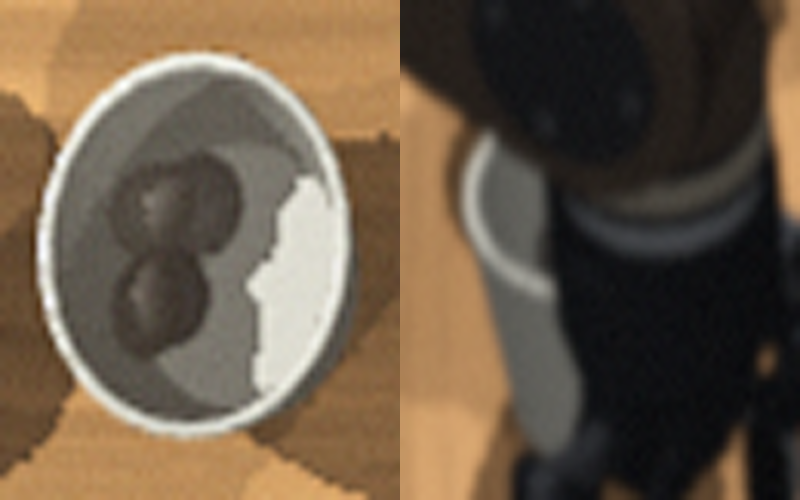

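View pics/top16.png

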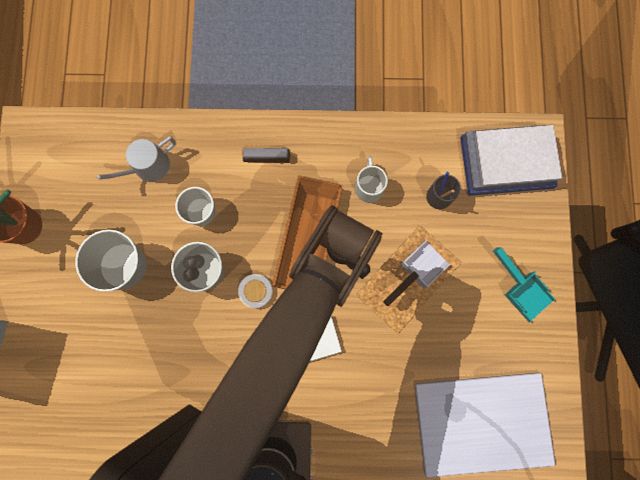

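View pics/side16.png

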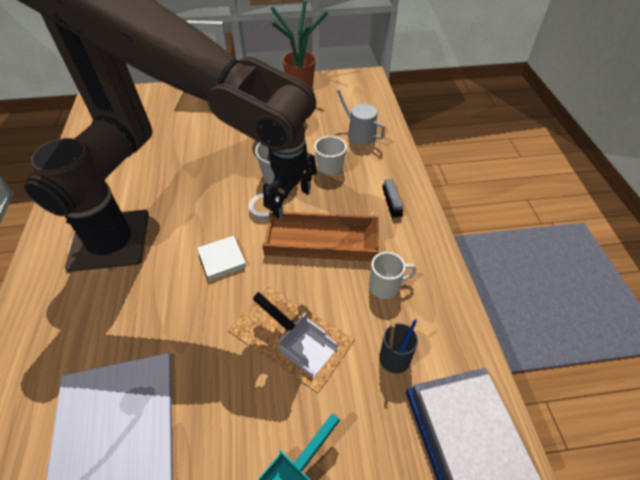

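```bash
python3 - <<'E'
from h import *
a=cv2.imread("pics/top0.png");b=cv2.imread("pics/top16.png")
t=cam("top"); print([(x["location"],round(x["p"],2)) for x in place_of("pebble0","top")])
for n in("pot_middle_rim","pot_small","pot_large","tape","mug","scoop","scoop_lip"): print(n,[(x["location"],round(x["p"],2)) for x in place_of(n,"top")][:2])
s=get_state(); print(s["time"],s["dq"])
print(sign_off())
E
```

```text
[([190.5, 261.8], 0.71), ([185.1, 273.2], 0.59), ([189.1, 273.7], 0.58), ([199.4, 260.3], 0.46), ([403.1, 285.3], 0.15)]
pot_middle_rim [([195.2, 266.0], 0.9)]
pot_small [([201.5, 212.1], 0.62), ([189.5, 262.7], 0.55)]
pot_large [([122.5, 264.5], 0.74)]
tape [([249.5, 290.7], 0.69)]
mug [([369.5, 186.6], 0.94), ([205.9, 271.0], 0.62)]
scoop [([529.1, 297.0], 0.97), ([424.5, 265.1], 0.95)]
scoop_lip [([434.6, 253.5], 0.9), ([540.6, 312.5], 0.59)]
23.3 [ 0.0053  0.0006 -0.0028 -0.0004  0.0009  0.001 ]
the job is handed in; nothing more can be done
None
```

The job is done and handed in at 23.3 s. I scooped all four stones out of the tray with the metal scoop in one pass and tipped them into the middle pot. The scoop is back flat on its cork mat where it lay before, and released.

- **Stones:** The last top picture clearly shows at least three stones in the middle pot. The detector reports four there, but two of those sit only about 4 px apart, so the fourth is likely but stacked. The tray and pan look empty, and I saw no stray stone on the desk.
- **Scoop:** Its lip shows at (434.6, 253.5) in the top picture, against about (434, 254) at the start.
- **Everything else:** The pots and mug show no visible shift. The detector put the tape about 5 px from its first reading, but it looks unmoved in the pictures.
- **Disagreement:** The top camera read about 5 mm low in x compared with the side camera and the arm, so I used the side view for the tray's position.
- **Force:** The highest I saw in the readings was about 22 N, when the lip met the tray's far slope.

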